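# Put the stamp away in the stay-lid case

### The job

Put the wooden hand stamp away in the blue steel case: raise the lid until its folding stay locks and the lid stands open by itself, then set the stamp upright inside on the free floor in front of the ink pad. Then pull the stay's red grip to break the stay and let the lid down under control until it is fully shut. Be gentle: do not strain the stay, do not let the lid slam, and leave the other things alone.

Things in the scene. Friction and masses are not known exactly. Their poses are not given: they have to be found in the camera images.
- case: fixed blue steel case, 180 (x) x 240 (y) x 100 mm high, walls and floor 4 mm, fixed to the desk. Origin: centre of its underside; its x points to the hinged back, so its front (-x) faces the robot; the stay is on the outside of its right (-y) wall. The ink pad lies in its back half; the front half of the floor is free.
- lid_hinge (a point): point on the lid's hinge axis (along the case's y), at the middle of the case's top back edge, 90 mm behind the case's centre and 100 mm above the desk
- lid_bar (a point): middle of the round steel pull bar (12 mm thick, 120 mm long, along the case's y) held 42 mm in front of the lid's front edge; 222 mm from the hinge axis and, when shut, 104 mm above the desk. A finger fits in the gap and the bar can turn between the pads.
- lid (a joint): lid angle, 0 shut, grows as it opens. Lid 180 x 240 x 8 mm, 0.6 to 0.85 kg, with a spring hinge that pulls it shut: 3 to 5 N at the bar at all angles. The stay goes straight somewhere from 1.29 to 1.63 rad (differs each time) and stops the lid; let down 0.04 to 0.09 rad from there it rests, locked. Not raised all the way, it does not lock and falls shut.
- grip_center (a point): centre of the red grip, a free-turning roller 18 mm thick, 44 mm long (case's y), on the stay's elbow, 60 mm outside the right wall. The elbow circles the pivot at the stay's foot at 62 to 71 mm. Locked, pulling it forward with some 4 to 8 N breaks the stay (the lid first rises a little); then it swings forward and down to where it is with the lid shut; the lid follows, pushing it with up to 13 N.
- stay_load (a joint): load on the stay, as the travel of its stiffly sprung foot on the case's right wall: 30 N per mm, + up, - down (m). Pulled over 30 N (+1 mm) or pushed over 60 N (-2 mm) it is strained. One newton too many at the bar, once the stay is straight, pulls it with 4 N. The foot's pivot is 20 mm behind the case's centre and 70 mm above the desk, 3 mm either way.
- stamp: wooden hand stamp, 0.07 to 0.12 kg: base 36 (x) x 62 (y) x 20 mm high, on it a round turned knob, widest (27 mm) at 58 mm height, 72 mm high in all. Origin: centre of the underside.
- inkpad: loose black ink pad with a red top, 50 (x) x 90 (y) x 17 mm, lying in the back of the case; origin at the centre of its underside. It stays where it is.
- mug: loose white mug, 80 mm wide, 95 mm high, origin under its centre; a bystander
- glue: loose glue bottle with an orange cap, 44 mm wide, 100 mm high, origin under its centre; a bystander; it and the stamp swap places
- stapler: loose black stapler, 150 mm long, 50 mm high, origin under its centre; a bystander
- tape: loose grey tape dispenser, 140 mm long, 80 mm high, origin under its centre; a bystander
- wipes: loose tub with a yellow label, 84 mm wide, 160 mm high, origin under its centre; a bystander
- pencup: loose dark pen cup, 72 mm wide, 95 mm high (140 mm with the pens), origin under its centre; a bystander
Not all that is in view belongs to the job. What is shaped like the stamp but purple or yellow is not meant.

How it is judged:
On the way, in this order (a step that is already met when the one before it is completed fails the run):
1. the lid stands open on its locked stay, with nothing touching it (value of joint lid above 1.1 rad and contact force between anything else and lid below 0.1 N), for 0.4 s.
2. the stamp stands in the case, released, the lid still open (value of joint lid above 1.1 rad and x of stamp in the frame of case between -0.086 and 0.02 m and y of stamp in the frame of case between -0.11 and 0.11 m and z of stamp in the frame of case below 0.012 m and angle between stamp's own z axis and vertical below 0.2 rad and contact force between the fingers and stamp below 0.1 N), for 0.2 s.
At the end, for the whole second after the job is handed in: The lid is shut (under 0.03 rad); the stamp is at rest, upright (within 0.2 rad), on the case floor in front of the ink pad (its centre no more than 20 mm behind the middle of the case and inside the walls) (value of joint lid below 0.03 rad and x of stamp in the frame of case between -0.086 and 0.02 m and y of stamp in the frame of case between -0.11 and 0.11 m and z of stamp in the frame of case below 0.012 m and angle between stamp's own z axis and vertical below 0.2 rad and linear speed of stamp below 0.02 m/s); the robot touches nothing.
It fails at once if the stay was strained: pulled with more than 30 N along it (its sprung foot moved up more than 1 mm) or pushed with more than 60 N (value of joint stay_load above 0.001 m or value of joint stay_load below -0.002 m).
It fails at once if the lid slammed: it came down faster than 2.5 rad/s in its last 0.3 rad (value of joint lid below 0.3 rad and velocity of joint lid below -2.5 rad/s).
It fails at once if another thing was moved more than 3 cm or tipped (distance of any of mug, glue, stapler, tape, wipes, pencup from where it was at the start of the episode above 0.03 m or angle between any of glue, mug, wipes, pencup's own z axis and vertical above 0.5 rad).
It fails at once if the ink pad was pushed more than 2 cm (distance of inkpad from where it was at the start of the episode above 0.02 m).
It also fails if it takes over 72 s, if anything falls off the work surface, if the arm or the gripper's body presses on something with over 40 N, if the wrist force passes 120 N, or if a joint passes its speed limit or range.

### The arm

A 6-joint arm with a two-finger parallel gripper is mounted at the origin on the work surface. World frame = base frame: x ahead of the robot, y to its left, z up, the work surface at z = 0. Lengths are in m, angles in rad, forces in N, time in s.
With the tool pointing down it reaches from about 0.375 to 0.9 m from the base axis. Payload 3.1 kg.
Tool frame: the origin (TCP) lies between the finger pads; the fingertips stand manip.finger_overhang ahead of it and the grasp point (between the pads) lies 5 mm behind it (manip.finger_overhang is the distance from the TCP to the fingertips, in m); z points along the fingers, y is the line along which they close (so a half turn about z gives the same grasp; the last joint's range is limited). The gripper opens to 85 mm and grips with 20 to 120 N. Pads are 22 mm wide; open, the fingers measure 114 mm over their backs; the gripper's body (76 mm by 85 mm) begins 54 mm behind the grasp point. The pads swing forward as they close: fully open they stand 13 mm farther back than shut.
Start: joints at [-1.423, 0.527, 1.433, -0, 1.181, -0.178], TCP at [0.2, -0.592, 0.245] pointing down, gripper open.
Joint ranges: [-3.08, 3.08], [-0.75, 2.2], [0.22, 2.44], [-1.43, 4.57], [0, 2.65], [-2.85, 2.85]. Speed limits (rad/s): [2.79, 2.79, 3.14, 3.14, 3.14, 3.14].

### API

Orientations are given as a unit quaternion [x, y, z, w].
In Python, from station import manip gives the robot as it stands.
- The arm moves only by the tool drive_tool, never from a script. Its argument "plan" is a list of rows, each a list of 7 numbers: the shift along the tool's x, y, z in m, then the turn, a rotation vector about the tool's x, y, z in degrees, then the opening, from -1 (shut) to 1 (fully open). In form: [[x, y, z, wx, wy, wz, gripper], ...]. A call has 1 to 10 rows; each row shifts and turns the commanded pose from where the row before left it, along the tool's axes as they then stand; what a row does not reach is not made up. A row lasts 1/10 s, in which the tool goes at most 50 mm and 8.59 degrees, less where a joint would pass 70% of its speed; a pose out of reach is approached as far as the arm can. A call is refused whole if a number of a shift passes 0.05 or a number of a turn 8.59, either way. A call with a gripper value outside its range is refused whole. The fingers move at their own pace and stop on an object; "newtons" is the grip in N (left out, the last holds). Time passes only in rows, so rows that do not move let the fingers close. It gives the time, the measured TCP pose, the force, the opening and the grip force at its end, in the units of the state.
- manip.sense(): the state, without advancing time (a new reading comes with each control period).
- manip.snapshot(name): name is "side" or "top"; returns a dict with "image" (420x560x3 uint8, red, green, blue), "z_map" (420x560 float32, m along the optical axis (not along the pixel's ray), 0 where there is no reading), "fov_y" (degrees; the focal length in pixels is half the picture's height over the tangent of half this angle, whatever the lens; pixels are square), "cx", "cy" (the principal point, pixels), "extrinsics" (4x4, takes a point from camera to world coordinates). Camera axes: x right, y up, looking along -z (the intrinsics and any distortion apply to the point x, -y, -z); pixel columns grow to the right and rows downward; lengths in m; the calibration is good to about 2 mm. A picture is of the moment at which its call begins.
- manip.sign_off(): hands the job in; it is judged then, once.
The state is a dict: "t": time; "q": joint angles; "qd": joint speeds; "tau": joint torques, N m; "tcp_pos": TCP position; "tool_rot": TCP orientation; "force": force on the tool from outside, world axes, zero at the start; "ft_torque": the same for the moment, N m; "finger_gap": opening from 0.0 (shut) to 1.0 (fully open); "gripper_force": force on a finger pad.
Only numpy, scipy, OpenCV 4.12 (cv2) and the standard library are available. Lean on these libraries where they do the work, as an engineer would, in place of code of your own. Each camera call takes 0.05 s, during which the arm holds its last target. There are 200 camera calls.

## Working session

There is one attempt and no reset: what is moved stays moved. The work goes in short steps, Python scripts to look and compute and a tool call to move; the robot and the scene stay as the last step left them, time stands still between calls to the robot, and variables do not carry over. Pictures are saved under pics/ and viewed, at most 10 in all, crops included, and the job is handed in when it is done.

Besides the shell and the picture viewer there is one more tool, called as a command line: name --pt "numbers of a row" for each row, then --argument value for the rest. drive_tool: Moves the arm, as the interface text tells. Its arguments: {"type":"object","properties":{"plan":{"type":"array"},"newtons":{"type":"number"}},"required":["plan"]}

```bash
ls; mkdir -p pics
cat > h.py <<'E'
import numpy as np, cv2
from station import manip
def snap(n):
    s=manip.snapshot(n); return s
def f(s): return s["image"].shape[0]/2/np.tan(np.radians(s["fov_y"])/2)
def ray(s,u,v):
    F=f(s); d=np.array([(u-s["cx"])/F,-(v-s["cy"])/F,-1.]); E=np.array(s["extrinsics"])
    return E[:3,3],E[:3,:3]@d
def onz(s,u,v,z):
    o,d=ray(s,u,v); return o+d*(z-o[2])/d[2]
def cloud(s):
    H,W=s["z_map"].shape; F=f(s); v,u=np.mgrid[:H,:W]; z=s["z_map"]
    P=np.stack([(u-s["cx"])/F*z,-(v-s["cy"])/F*z,-z],-1); E=np.array(s["extrinsics"])
    return P@E[:3,:3].T+E[:3,3]
E
python3 - <<'E'
from h import *
np.set_printoptions(precision=4,suppress=True)
for n in("top","side"):
    s=snap(n); cv2.imwrite(f"pics/{n}0.png",s["image"][...,::-1]); np.savez(f"{n}0.npz",**s)
    print(n,[k for k in s],s["fov_y"],s["cx"],s["cy"],s["extrinsics"], (s["z_map"]>0).mean())
print(manip.sense(), manip.finger_overhang)
E
```

```text
pics
top ['image', 'z_map', 'fov_y', 'cx', 'cy', 'extrinsics'] 56.34008841091459 277.85919915826446 215.3356634662888 [[-0.0052  0.9853 -0.1706  0.406 ]
 [-0.9998 -0.0081 -0.0164 -0.0034]
 [-0.0175  0.1705  0.9852  1.1367]
 [ 0.      0.      0.      1.    ]] 0.9961692176870748
side ['image', 'z_map', 'fov_y', 'cx', 'cy', 'extrinsics'] 56.952097625697235 283.83157570463226 202.69260893765386 [[-0.9311  0.1907 -0.311   0.2349]
 [-0.3648 -0.4738  0.8015  0.9126]
 [ 0.0055  0.8597  0.5108  0.6839]
 [ 0.      0.      0.      1.    ]] 0.9961819727891157
{'t': 0.1, 'q': array([-1.4235,  0.5284,  1.4338, -0.    ,  1.1815, -0.1785]), 'qd': array([ 0.0002, -0.0024, -0.0041,  0.0002, -0.0014, -0.0004]), 'tau': array([  0.    , -44.3306, -17.8587,  -0.0002,   0.0039,   0.    ]), 'tcp_pos': array([ 0.2   , -0.5915,  0.2444]), 'tool_rot': array([ 0.9868,  0.1622, -0.    , -0.001 ]), 'force': array([-0.8291, -0.2323, -0.5646]), 'ft_torque': array([0.014 , 0.0148, 0.0096]), 'gripper_force': 0.0, 'finger_gap': 0.9981594968822433} 0.014
```

View pics/top0.png

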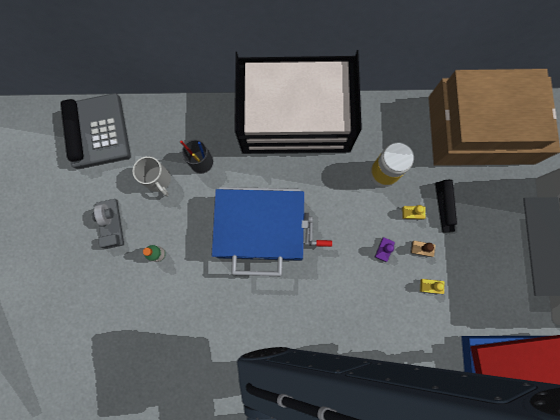

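View pics/side0.png

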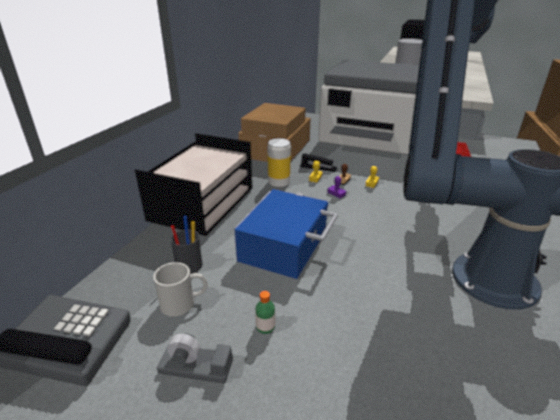

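The top view shows the case at about (258,225), its bar at (257,272) and the red grip at (323,243). What could be taken for the stamp: brown and orange at (424,248), yellow at (414,212), yellow at (432,287), purple at (385,249). By the description it is the wooden one at (424,248). In the side view these are at (345,172) for the brown one, (316,172) and (373,177) for yellow, and (337,187) for purple.

```bash
cat > m.py <<'E'
from h import *
np.set_printoptions(precision=4,suppress=True)
t=dict(np.load("top0.npz")); s=dict(np.load("side0.npz"))
C=cloud(t); D=cloud(s)
hsv=cv2.cvtColor(t["image"],cv2.COLOR_RGB2HSV)
# lid: blue pixels near z~.104
m=((hsv[...,0]>100)&(hsv[...,0]<130)&(hsv[...,1]>150)&(hsv[...,2]>60)).astype(np.uint8)
m[:, :180]=0; m[:,340:]=0; m[:150]=0; m[320:]=0
top=m&(C[...,2]>0.09).astype(np.uint8)
P=C[top>0]; print("lid z",np.percentile(P[:,2],[5,50,95]))
zl=np.median(P[:,2])
cs,_=cv2.findContours(top,cv2.RETR_EXTERNAL,cv2.CHAIN_APPROX_NONE); c=max(cs,key=cv2.contourArea)
W=np.array([onz(t,u,v,zl)[:2] for u,v in c[:,0]],np.float32)
print("lid rect",cv2.minAreaRect(W), cv2.boxPoints(cv2.minAreaRect(W)))
m2=((hsv[...,0]<8)|(hsv[...,0]>174))&(hsv[...,1]>150)&(hsv[...,2]>80); m2[:, :305]=0;m2[:,340:]=0;m2[:225]=0;m2[260:]=0
P=C[m2]; print("grip",m2.sum(),P.mean(0),P.min(0),P.max(0))
# bar: depth between .08 and .13 in region
R=C[255:285,225:290].reshape(-1,3); R=R[(R[:,2]>.095)&(R[:,2]<.125)]; print("bar pts",len(R),R.mean(0),R.min(0),R.max(0))
# stamps
for n,(u0,u1,v0,v1) in dict(wood=(408,440,235,262)).items():
    R=C[v0:v1,u0:u1].reshape(-1,3); c=hsv[v0:v1,u0:u1].reshape(-1,3); print(R[:,2].max())
    k=R[:,2]>.055; print("knob",k.sum(),R[k].mean(0)); k=(R[:,2]>.013)&(R[:,2]<.025); print("base",k.sum(),R[k].mean(0),R[k].min(0),R[k].max(0))
    k=(R[:,2]>.008); print(cv2.minAreaRect(R[k][:,:2].astype(np.float32)))
cr=np.hstack([cv2.resize(t["image"][190:310,300:460],(640,480),interpolation=cv2.INTER_CUBIC)])
cv2.imwrite("pics/c1.png",cr[...,::-1])
E
python3 m.py
```

```text
lid z [0.1054 0.1087 0.1119]
lid rect ((0.5629026889801025, 0.066322460770607), (0.23773640394210815, 0.1821834146976471), 87.9918441772461) [[ 0.4677 -0.0493]
 [ 0.6498 -0.0557]
 [ 0.6581  0.1819]
 [ 0.476   0.1883]]
grip 86 [ 0.5156 -0.1112  0.0571] [ 0.5088 -0.1318  0.0498] [ 0.5237 -0.0901  0.0629]
bar pts 552 [0.4539 0.0661 0.1077] [ 0.4271 -0.0149  0.096 ] [0.48   0.1537 0.1143]
0.07426968349742347
knob 82 [ 0.5007 -0.3927  0.0673]
base 196 [ 0.4994 -0.3887  0.0199] [ 0.4793 -0.4271  0.0134] [ 0.5227 -0.3627  0.0248]
((0.5011416673660278, -0.39474231004714966), (0.06282562017440796, 0.03577476367354393), 79.57701110839844)
```

View pics/c1.png

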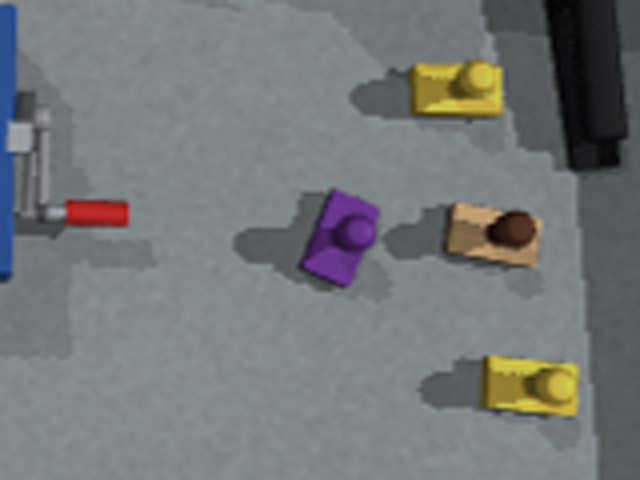

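Crop: the wooden stamp with its dark brown knob at top-view pixel (424,248) is the right one. The purple stamp at (385,249) is 80 mm to its left, so finger opening must stay small there. I'll refine the case, bar, grip and stamp using both views.

```bash
cat > m2.py <<'E'
from h import *
np.set_printoptions(precision=4,suppress=True)
t=dict(np.load("top0.npz")); s=dict(np.load("side0.npz"))
yaw=np.radians(-2.0); c0=np.array([.563,.0663])
R2=np.array([[np.cos(yaw),-np.sin(yaw)],[np.sin(yaw),np.cos(yaw)]])
for n,S in(("top",t),("side",s)):
    C=cloud(S); L=C.copy(); L[...,:2]=(C[...,:2]-c0)@R2
    x,y,z=L[...,0],L[...,1],L[...,2]
    k=(x>-.16)&(x<-.115)&(abs(y)<.045)&(z>.09)&(z<.13)
    P=L[k]; print(n,"bar",len(P),np.median(P,0),np.percentile(P,[3,97],axis=0).tolist())
    if len(P)>20: A=np.polyfit(P[:,1],P[:,0],1); print(" slope deg",np.degrees(np.arctan(A[0])),"x0",A[1])
    k=(abs(x)<.085)&(abs(y)<.11)&(z>.09)&(z<.13); print(" lid z",np.median(L[k][:,2]))
    # extent of lid by depth > .09
    for lo in(-.1,-.05,0,.05,.1):
        q=(abs(y-lo)<.01)&(abs(x)<.12)&(z>.1)&(z<.12); 
        if q.sum()>5: print("  y",lo,"x ext",np.percentile(x[q],[1,99]))
    for lo in(-.06,0,.06):
        q=(abs(x-lo)<.01)&(abs(y)<.15)&(z>.1)&(z<.12)
        if q.sum()>5: print("  x",lo,"y ext",np.percentile(y[q],[1,99]))
    hsv=cv2.cvtColor(S["image"],cv2.COLOR_RGB2HSV)
    k=(abs(C[...,0]-.5)<.05)&(abs(C[...,1]+.393)<.05)&(C[...,2]>.05)&(C[...,2]<.09)
    v,u=np.nonzero(k); print(" knob",k.sum(),u.mean(),v.mean(),C[k].mean(0),C[k][:,2].max())
    k=(abs(C[...,0]-.5)<.05)&(abs(C[...,1]+.393)<.05)&(C[...,2]>.017)&(C[...,2]<.025)&(hsv[...,1]>60)
    r=cv2.minAreaRect(C[k][:,:2].astype(np.float32)); print(" basetop",k.sum(),r,np.median(C[k][:,2]))
    m2=((hsv[...,0]<8)|(hsv[...,0]>174))&(hsv[...,1]>130)&(abs(x+.04)<.05)&(abs(y+.18)<.05)
    if m2.sum(): P=L[m2]; print(" grip case frame",m2.sum(),np.percentile(P,[3,50,97],axis=0).tolist())
    d=C[(abs(C[...,0]-.4)<.05)&(abs(C[...,1]+.2)<.05)]; print(" desk z",np.median(d[:,2]))
ku=[(t,)]
E
python3 m2.py
```

```text
top bar 157 [-0.1303 -0.0023  0.1084] [[-0.13582299191591335, -0.04117840295617675, 0.10317479785159825], [-0.12474121115148422, 0.04161075786078249, 0.11260257596679334]]
 slope deg -0.3913904966430415 x0 -0.13035753789718107
 lid z 0.10872218359980346
  y -0.1 x ext [-0.0884  0.0968]
  y -0.05 x ext [-0.1144  0.0979]
  y 0 x ext [-0.0886  0.0969]
  y 0.05 x ext [-0.1128  0.0959]
  y 0.1 x ext [-0.0889  0.0973]
  x -0.06 y ext [-0.1156  0.1188]
  x 0 y ext [-0.1297  0.1182]
  x 0.06 y ext [-0.1179  0.1175]
 knob 83 428.09638554216866 247.0722891566265 [ 0.5006 -0.3926  0.0671] 0.07426968349742347
 basetop 167 ((0.501289427280426, -0.39531034231185913), (0.06138595566153526, 0.03571705520153046), 80.22927856445312) 0.02043070067902719
 grip case frame 88 [[-0.0481880139082237, -0.19925558192362855, 0.05176055123309304], [-0.04183492653115613, -0.17888759492812667, 0.05703415342447271], [-0.03341641540683949, -0.16058178554663827, 0.061833505034910446]]
 desk z 0.0004696367441381355
side bar 91 [-0.1321  0.002   0.1086] [[-0.13560606980908704, -0.04087533112932241, 0.10376088992515982], [-0.12538217421923673, 0.042110971732823035, 0.11128039172924829]]
 slope deg 0.22024621522693588 x0 -0.1312855722903294
 lid z 0.10875976141378396
  y -0.1 x ext [-0.0895  0.0951]
  y -0.05 x ext [-0.1172  0.0968]
  y 0 x ext [-0.0887  0.0966]
  y 0.05 x ext [-0.1122  0.0938]
  y 0.1 x ext [-0.0898  0.0962]
  x -0.06 y ext [-0.1157  0.1195]
  x 0 y ext [-0.1303  0.1198]
  x 0.06 y ext [-0.1166  0.1196]
 knob 43 344.06976744186045 166.86046511627907 [ 0.5    -0.3887  0.0632] 0.07243034382272784
 basetop 45 ((0.500189483165741, -0.39499321579933167), (0.06238191947340965, 0.031170370057225227), 80.52249145507812) 0.020959987539674985
 desk z 0.0009066038019048261
```

The two views agree. Case centre is at (0.563, 0.067), yaw −2°, lid top at 0.109 and bar at case x −0.131. The grip in case coordinates is (−0.042, −0.179, ~0.053), and the stamp is at (0.501, −0.394) with its base top at 20 mm. Next is a small move planner.

```bash
cat >> h.py <<'E'
from scipy.spatial.transform import Rotation as Ro
yaw=np.radians(-2.0); c0=np.array([.563,.067,0]); RC=Ro.from_euler("z",yaw).as_matrix()
def cw(x,y,z): return c0+RC@np.array([x,y,z])
def wc(p): return RC.T@(np.asarray(p)-c0)
def rot(yang,tilt=0):
    """tool y heading yang deg (horizontal), z down, then tilted forward by tilt deg about case y (fingers toward +x)"""
    a=np.radians(yang); y=np.array([np.cos(a),np.sin(a),0]); z=np.array([0,0,-1.]); x=np.cross(y,z)
    return Ro.from_rotvec(-np.radians(tilt)*RC[:,1]).as_matrix()@np.stack([x,y,z],1)
def cur():
    s=manip.sense(); return np.array(s["tcp_pos"]),Ro.from_quat(s["tool_rot"]).as_matrix(),s
def rows(p0,R0,pts,g):
    """pts: list of (pos,R,n)"""
    out=[]
    for p1,R1,n in pts:
        w=Ro.from_matrix(R0.T@R1).as_rotvec()/n
        for i in range(n):
            d=R0.T@(np.asarray(p1)-p0)/(n-i); d=np.round(d,4); wd=np.round(np.degrees(w),2)
            out.append([*(d+0),*(wd+0),g]); p0=p0+R0@d; R0=R0@Ro.from_rotvec(np.radians(wd)).as_matrix()
    for o in out: print("["+",".join(f"{v:g}" for v in o)+"],")
    return p0,R0
E
python3 - <<'E'
from h import *
p,R,s=cur(); Rb=rot(-2)
b=cw(-.131,.02,.104); print(b)
rows(p,R,[(np.array([.43,-.25,.25]),Rb,9),(b+[0,0,.10],Rb,7),(b+[0,0,.035],Rb,2)],0)
E
```

```text
[0.43277779 0.09155965 0.104     ]
[0.0364,-0.0278,-0.0006,-0.01,-0.01,-7.7,0],
[0.0397,-0.0226,-0.0006,-0.01,-0.01,-7.7,0],
[0.0424,-0.0171,-0.0006,-0.01,-0.01,-7.7,0],
[0.0443,-0.0113,-0.0006,-0.01,-0.01,-7.7,0],
[0.0455,-0.0052,-0.0006,-0.01,-0.01,-7.7,0],
[0.0457,0.0009,-0.0006,-0.01,-0.01,-7.7,0],
[0.0452,0.007,-0.0006,-0.01,-0.01,-7.7,0],
[0.0439,0.013,-0.0006,-0.01,-0.01,-7.7,0],
[0.0417,0.0188,-0.0005,-0.01,-0.01,-7.7,0],
[0.0488,-0.0013,0.0066,0,0,0,0],
[0.0488,-0.0013,0.0066,0,0,0,0],
[0.0488,-0.0013,0.0066,0,0,0,0],
[0.0488,-0.0013,0.0065,0,0,0,0],
[0.0488,-0.0014,0.0066,0,0,0,0],
[0.0487,-0.0013,0.0065,0,0,0,0],
[0.0488,-0.0014,0.0066,0,0,0,0],
[0,0,0.0325,0,0,-0.02,0],
[0,0,0.0325,0,0,-0.02,0],
```

drive_tool --pt "0.036 -0.028 0 0 0 -7.7 0" --pt "0.04 -0.023 0 0 0 -7.7 0" --pt "0.042 -0.017 0 0 0 -7.7 0" --pt "0.044 -0.011 0 0 0 -7.7 0" --pt "0.045 -0.005 0 0 0 -7.7 0" --pt "0.046 0.001 0 0 0 -7.7 0" --pt "0.045 0.007 0 0 0 -7.7 0" --pt "0.044 0.013 0 0 0 -7.7 0" --pt "0.042 0.019 0 0 0 -7.7 0" --pt "0.048 -0.001 0.006 0 0 0 0"

```text
t: 1.1
tcp_pos: [0.4341, -0.2032, 0.24]
tool_rot: [0.719, 0.695, 0.001, 0.003]
force: [1.1, 0.2, 0.0]
finger_gap: 0.499
gripper_force: 0.0
```

drive_tool --pt "0.048 -0.001 0.006 0 0 0 0" --pt "0.048 -0.001 0.006 0 0 0 0" --pt "0.048 -0.001 0.006 0 0 0 0" --pt "0.048 -0.001 0.006 0 0 0 0" --pt "0.048 -0.001 0.006 0 0 0 0" --pt "0.048 -0.001 0.006 0 0 0 0" --pt "0 0 0 0 0 0 0" --pt "0 0 0 0 0 0 0"

```text
t: 1.9
tcp_pos: [0.4341, 0.0862, 0.203]
tool_rot: [0.718, 0.696, -0.0, -0.0]
force: [0.1, -0.9, -0.3]
finger_gap: 0.501
gripper_force: 0.0
```

Run:
```python
from h import *
np.set_printoptions(precision=4,suppress=True)
p,R,s=cur(); print(p,s["q"],s["force"],s["finger_gap"],R)
Rb=rot(-2); b=cw(-.131,.02,.104)
rows(p,R,[(b+[0,0,.04],Rb,4),(b+[0,0,-.005],Rb,3)],0)
```

```text
[0.4341 0.0862 0.203 ] [-0.0572  0.3533  1.9199 -0.0005  0.8692 -0.0253] [ 0.1175 -0.9412 -0.259 ] 0.5012319793492579 [[ 0.0316  0.9995 -0.0008]
 [ 0.9995 -0.0316 -0.0003]
 [-0.0004 -0.0008 -1.    ]]
[0.0013,-0.0004,0.0148,-0.01,0.01,0.05,0],
[0.0013,-0.0004,0.0147,-0.01,0.01,0.05,0],
[0.0013,-0.0003,0.0148,-0.01,0.01,0.05,0],
[0.0014,-0.0004,0.0147,-0.01,0.01,0.05,0],
[0,0,0.015,0,-0.01,0,0],
[0,0,0.015,0,-0.01,0,0],
[0,0,0.015,0,-0.01,0,0],
```

drive_tool --pt "0.001 -0.001 0.015 0 0 0 -0.2" --pt "0.001 0 0.015 0 0 0 -0.2" --pt "0.001 0 0.015 0 0 0 -0.2" --pt "0.002 0 0.015 0 0 0 -0.2" --pt "0 0 0.015 0 0 0 -0.2" --pt "0 0 0.015 0 0 0 -0.2" --pt "0 0 0.014 0 0 0 -0.2" --pt "0 0 0 0 0 0 -0.2"

```text
t: 2.7
tcp_pos: [0.4334, 0.0883, 0.0982]
tool_rot: [0.721, 0.693, -0.001, -0.001]
force: [0.4, -0.8, 0.2]
finger_gap: 0.399
gripper_force: 0.0
```

drive_tool --pt "0 0 0 0 0 0 -1" --pt "0 0 0 0 0 0 -1" --pt "0 0 0 0 0 0 -1" --pt "0 0 0 0 0 0 -1" --pt "0 0 0 0 0 0 -1" --pt "0 0 0 0 0 0 -1" --newtons 40

```text
t: 3.3
tcp_pos: [0.4324, 0.0892, 0.0998]
tool_rot: [0.719, 0.695, -0.001, -0.0]
force: [-3.7, -5.5, -0.2]
finger_gap: 0.124
gripper_force: 38.9
```

Run:
```python
import numpy as np
th=np.concatenate([[0],np.array([.04,.11,.2,.29,.38,.47,.56,.65,.74,.83,.92,1.0,1.06,1.1])])+.018
x=-.222*np.cos(th); z=.222*np.sin(th)
for a,b in zip(np.diff(x),np.diff(z)): print(round(a,4),round(-b,4))
```

```text
0.0003 -0.0089
0.0014 -0.0155
0.0034 -0.0197
0.0052 -0.0193
0.0069 -0.0187
0.0086 -0.018
0.0101 -0.0172
0.0117 -0.0162
0.0131 -0.0151
0.0144 -0.0139
0.0156 -0.0125
0.0147 -0.0099
0.0115 -0.0066
0.0079 -0.004
```

drive_tool --pt "0 0.0003 -0.0089 0 0 0 -1" --pt "0 0.0014 -0.0155 0 0 0 -1" --pt "0 0.0034 -0.0197 0 0 0 -1" --pt "0 0.0052 -0.0193 0 0 0 -1" --pt "0 0.0069 -0.0187 0 0 0 -1"

```text
t: 3.8
tcp_pos: [0.4485, 0.0886, 0.1817]
tool_rot: [0.719, 0.695, -0.003, -0.001]
force: [-1.4, -4.3, -5.6]
finger_gap: 0.118
gripper_force: 39.0
```

drive_tool --pt "0 0.0086 -0.018 0 0 0 -1" --pt "0 0.0101 -0.0172 0 0 0 -1" --pt "0 0.0117 -0.0162 0 0 0 -1" --pt "0 0.0131 -0.0151 0 0 0 -1" --pt "0 0.0144 -0.0139 0 0 0 -1" --pt "0 0 0 0 0 0 -1" --pt "0 0 0 0 0 0 -1"

```text
t: 4.5
tcp_pos: [0.5016, 0.0867, 0.2619]
tool_rot: [0.719, 0.695, -0.007, -0.005]
force: [-13.4, -3.0, 7.3]
finger_gap: 0.124
gripper_force: 39.5
```

drive_tool --pt "0 -0.002 -0.0025 0 0 0 -1" --pt "0 0 0 0 0 0 -1" --newtons 25

```text
t: 4.7
tcp_pos: [0.5035, 0.0867, 0.2641]
tool_rot: [0.719, 0.695, -0.003, -0.002]
force: [-6.7, -3.2, -0.3]
finger_gap: 0.12
gripper_force: 38.5
```

```bash
cat > g.py <<'E'
from h import *
import sys
np.set_printoptions(precision=4,suppress=True)
def look(save=None):
    t=snap("top"); C=cloud(t); L=(C-c0)@RC; hsv=cv2.cvtColor(t["image"],cv2.COLOR_RGB2HSV)
    x,y,z=L[...,0],L[...,1],L[...,2]
    m=((hsv[...,0]<8)|(hsv[...,0]>174))&(hsv[...,1]>130)&(abs(x)<.15)&(abs(y+.18)<.05)&(z>.02)
    if m.sum()>5:
        P=L[m]; v=(t["extrinsics"][:3,3]-cw(*P.mean(0))); v=RC.T@v; v/=np.linalg.norm(v)
        q=np.median(P,0); v[1]=0; v/=np.linalg.norm(v); print("grip n",m.sum(),"surf",q,"centre",q-v*.0078, "y",np.percentile(P[:,1],[3,97]))
    k=(abs(y+.09)<.02)&(x>-.13)&(x<.13)&(z>.118)&(hsv[...,0]>95)&(hsv[...,0]<130)&(hsv[...,1]>120)
    if k.sum()>30:
        P=L[k]; # inner or outer lid face line in xz
        c,w,vt=np.linalg.svd(P[:,[0,2]]-P[:,[0,2]].mean(0),full_matrices=False); d=vt[0]*np.sign(vt[0][1])
        print("lid n",k.sum(),"angle",np.arctan2(d[1],-d[0]),"mean",P.mean(0),w)
    if save: cv2.imwrite(save,t["image"][...,::-1])
    p,R,s=cur(); g=wc(p-.005*R[:,2]); print("t",s["t"],"bar case",g,"theta",np.arctan2(g[2]-.1,.09-g[0])-.018,"rad",np.hypot(g[2]-.1,.09-g[0]),"F case",RC.T@s["force"],"q",s["q"])
look(sys.argv[1] if len(sys.argv)>1 else None)
E
python3 g.py pics/l1.png
```

```text
grip n 97 surf [-0.0219 -0.1809  0.1299] centre [-0.0209 -0.1809  0.1222] y [-0.1993 -0.1606]
lid n 685 angle 0.7769224279583663 mean [ 0.0177 -0.0898  0.1882] [1.3632 0.0792]
t 4.75 bar case [-0.0601  0.0176  0.2691] theta 0.8267246018301269 rad 0.22610932727971408 F case [-5.8374 -4.7499  0.3421] q [-0.0472  0.353   1.688  -0.0026  1.1075 -0.0112]
```

View pics/l1.png

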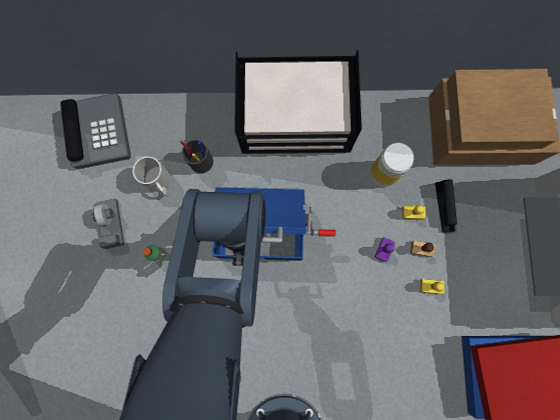

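Picture: the lid is held at about 0.83 rad and the grip is in clear view at (327,233). I'll raise it further and sample the stay so I can predict its straight angle.

drive_tool --pt "0 0.0097 -0.0077 0 0 0 -1" --pt "0 0.0097 -0.0077 0 0 0 -1" --pt "0 0.0105 -0.0066 0 0 0 -1" --pt "0 0.0105 -0.0066 0 0 0 -1" --pt "0 0 0 0 0 0 -1" --pt "0 0 0 0 0 0 -1"

```text
t: 5.35
tcp_pos: [0.5434, 0.0852, 0.2946]
tool_rot: [0.719, 0.695, -0.004, -0.002]
force: [-11.2, -4.1, 9.9]
finger_gap: 0.125
gripper_force: 38.6
```

```bash
python3 g.py
```

```text
grip n 110 surf [-0.0048 -0.1788  0.1408] centre [-0.0036 -0.1788  0.1331] y [-0.2001 -0.1596]
lid n 471 angle 0.9881495461325197 mean [ 0.0339 -0.0899  0.2095] [1.143  0.0756]
t 5.4 bar case [-0.0204  0.0176  0.2995] theta 1.0471888582429785 rad 0.22797672592619214 F case [-10.1804  -3.3719   8.9749] q [-0.0462  0.3733  1.5569 -0.0027  1.2196 -0.0104]
```

```bash
cat > fit.py <<'E'
import numpy as np
from scipy.optimize import least_squares
D=eval(open("data.txt").read())
def run(D,th_b=0.0):
    def A(p,th):
        a,o=p[3],p[4]; c,s=np.cos(th),np.sin(th)
        return np.array([.09-a*c-o*s,.1+a*s-o*c])   # o below lid plane
    def E(p,th):
        P=p[:2]; v=A(p,th)-P; d=np.hypot(*v); L1,L2=p[2],p[5]
        c=(L1*L1+d*d-L2*L2)/(2*L1*d); al=np.arccos(np.clip(c,-1,1)); b=np.arctan2(v[1],v[0])+al
        return P+L1*np.array([np.cos(b),np.sin(b)]),c
    def res(p):
        r=[]
        for th,x,z in D:
            e,c=E(p,th+p[6]); r+=[(e[0]-x)/.0015,(e[1]-z)/.0015, max(0,c-1)*500]
        r+=[(p[0]-.02)/.0015,(p[1]-.07)/.0015,(p[2]-.0665)/.003,p[4]/.006,p[6]/.015,(p[3]-.06)/.03]
        return r
    s=least_squares(res,[.02,.07,.0665,.06,0,.07,0]); p=s.x
    th=np.linspace(.9,1.8,9001); d=np.array([np.hypot(*(A(p,t)-p[:2])) for t in th])
    k=np.argmax(d>=p[2]+p[5]); print("params",p.round(4),"cost",round(s.cost,2),"theta_s",th[k]-p[6] if d[k]>=p[2]+p[5] else None)
    if d[k]>=p[2]+p[5]:
        v=A(p,th[k])-p[:2]; print(" straight elbow",p[:2]+p[2]*v/np.hypot(*v))
run(D)
E
cat > data.txt <<'E'
[(0,-.042,.053),(.81,-.0209,.1222),(1.032,-.0036,.1331)]
E
python3 fit.py
```

```text
params [ 0.0206  0.0709  0.0659  0.0883  0.      0.0649 -0.    ] cost 1.04 theta_s 1.4537015967678069
 straight elbow [0.05034978 0.12973089]
```

drive_tool --pt "0 0.011 -0.006 0 0 0 -1" --pt "0 0.0113 -0.0053 0 0 0 -1" --pt "0 0.0115 -0.0045 0 0 0 -1" --pt "0 0 0 0 0 0 -1" --pt "0 0 0 0 0 0 -1" --newtons 20

```text
t: 5.9
tcp_pos: [0.58, 0.084, 0.311]
tool_rot: [0.72, 0.694, -0.001, 0.0]
force: [-6.2, -2.5, 7.0]
finger_gap: 0.119
gripper_force: 38.8
```

```bash
python3 g.py
```

```text
grip n 104 surf [ 0.0124 -0.1793  0.145 ] centre [ 0.0136 -0.1793  0.1373] y [-0.1997 -0.1613]
lid n 280 angle 1.1536433637660992 mean [ 0.047  -0.0905  0.2329] [0.887  0.0697]
t 5.95 bar case [0.0162 0.0176 0.3159] theta 1.223421064388101 rad 0.22816274607589762 F case [-5.5687 -3.6867  6.8616] q [-0.0457  0.4065  1.4524 -0.0021  1.2837 -0.0097]
```

```bash
cat > data.txt <<'E'
[(0,-.042,.053),(.81,-.0209,.1222),(1.032,-.0036,.1331),(1.214,.0136,.1373)]
E
python3 fit.py; python3 -c "
import numpy as np
th=np.array([1.214,1.27,1.32,1.35])+.018
print(np.diff(-.222*np.cos(th)),np.diff(.222*np.sin(th)))"
```

```text
params [ 0.0207  0.071   0.0661  0.0885  0.0003  0.0646 -0.0001] cost 1.14 theta_s 1.4522467727037032
 straight elbow [0.05033199 0.13015445]
[0.01183484 0.01073207 0.00650242] [0.00380142 0.00282965 0.00143903]
```

drive_tool --pt "0 0.006 -0.002 0 0 0 -1" --pt "0 0.006 -0.002 0 0 0 -1" --pt "0 0.0055 -0.0015 0 0 0 -1" --pt "0 0.0055 -0.0015 0 0 0 -1" --pt "0 0.0055 -0.0013 0 0 0 -1" --pt "0 0 0 0 0 0 -1" --pt "0 0 0 0 0 0 -1"

```text
t: 6.65
tcp_pos: [0.6091, 0.0831, 0.3189]
tool_rot: [0.72, 0.694, -0.0, 0.001]
force: [-4.8, -3.5, 5.4]
finger_gap: 0.125
gripper_force: 38.9
```

```bash
python3 g.py
```

```text
grip n 106 surf [ 0.028  -0.1791  0.1448] centre [ 0.0294 -0.1791  0.1371] y [-0.1996 -0.1591]
lid n 134 angle 3.039545749384689 mean [ 0.052  -0.0905  0.2776] [0.0562 0.021 ]
t 6.7 bar case [0.0454 0.0177 0.3238] theta 1.3562458459305284 rad 0.22821051397773426 F case [-4.5609 -2.5289  5.5681] q [-0.0453  0.4415  1.3703 -0.0016  1.329  -0.0092]
```

```bash
cat > data.txt <<'E'
[(0,-.042,.053),(.81,-.0209,.1222),(1.032,-.0036,.1331),(1.214,.0136,.1373),(1.3505,.0294,.1371)]
E
python3 fit.py; python3 -c "
import numpy as np
th=np.array([1.35,1.4,1.45,1.5])+.018
print(np.diff(-.222*np.cos(th)),np.diff(.222*np.sin(th)))"
```

```text
params [ 0.0208  0.071   0.0663  0.0887  0.0005  0.0643 -0.0003] cost 1.18 theta_s 1.4501009847480735
 straight elbow [0.05023127 0.13042336]
[0.01092388 0.01100833 0.01106527] [0.00196295 0.00141453 0.00086258]
```

drive_tool --pt "0 0.004 -0.0007 0 0 0 -1" --pt "0 0.004 -0.0007 0 0 0 -1" --pt "0 0.004 -0.0006 0 0 0 -1" --pt "0 0.003 -0.0004 0 0 0 -1" --pt "0 0 0 0 0 0 -1" --pt "0 0 0 0 0 0 -1"

```text
t: 7.3
tcp_pos: [0.6242, 0.0826, 0.3212]
tool_rot: [0.72, 0.694, -0.0, 0.001]
force: [-3.6, -2.4, 6.5]
finger_gap: 0.12
gripper_force: 39.0
```

drive_tool --pt "0 0.001 -0.0001 0 0 0 -1" --pt "0 0.001 -0.0001 0 0 0 -1" --pt "0 0 0 0 0 0 -1"

```text
t: 7.6
tcp_pos: [0.6261, 0.0825, 0.3215]
tool_rot: [0.72, 0.694, -0.0, 0.001]
force: [-3.3, -1.2, 5.7]
finger_gap: 0.122
gripper_force: 39.1
```

drive_tool --pt "0 0.001 -0.0001 0 0 0 -1" --pt "0 0.001 -0.0001 0 0 0 -1" --pt "0 0 0 0 0 0 -1"

```text
t: 7.9
tcp_pos: [0.6283, 0.0824, 0.3217]
tool_rot: [0.72, 0.694, -0.0, 0.001]
force: [-3.1, -3.5, 6.1]
finger_gap: 0.123
gripper_force: 39.1
```

```bash
python3 g.py
```

```text
grip n 98 surf [ 0.0437 -0.1797  0.1405] centre [ 0.0452 -0.1797  0.1329] y [-0.1999 -0.1611]
lid n 181 angle 1.4275427899710262 mean [ 0.0706 -0.0898  0.254 ] [0.6885 0.0618]
t 7.95 bar case [0.0647 0.0177 0.3267] theta 1.4415756572256284 rad 0.22813641519635539 F case [-3.2726 -3.0048  4.8835] q [-0.045   0.4675  1.3172 -0.0015  1.3555 -0.0089]
```

drive_tool --pt "0 0.001 -0.0001 0 0 0 -1" --pt "0 0.0005 0 0 0 0 -1" --pt "0 0 0 0 0 0 -1"

```text
t: 8.25
tcp_pos: [0.6291, 0.0824, 0.3215]
tool_rot: [0.72, 0.694, -0.001, 0.0]
force: [-6.4, -2.9, 7.2]
finger_gap: 0.13
gripper_force: 39.5
```

drive_tool --pt "0 0.001 -0.0001 0 0 0 -1" --pt "0 0 0 0 0 0 -1"

```text
t: 8.45
tcp_pos: [0.6298, 0.0824, 0.3216]
tool_rot: [0.72, 0.694, -0.001, 0.0]
force: [-6.3, -3.5, 6.3]
finger_gap: 0.123
gripper_force: 39.5
```

```bash
python3 g.py; sed -i 's/)]$/),(1.4386,.0452,.1329)]/' data.txt; python3 fit.py
```

```text
grip n 104 surf [ 0.0559 -0.1798  0.1343] centre [ 0.0575 -0.1798  0.1267] y [-0.2009 -0.1594]
lid n 185 angle 1.43126027482892 mean [ 0.0727 -0.0899  0.2447] [0.7737 0.0538]
t 8.5 bar case [0.0662 0.0177 0.3266] theta 1.448150105863778 rad 0.22782350102739377 F case [-5.9909 -2.8141  6.8819] q [-0.0449  0.4711  1.3115 -0.0017  1.3604 -0.0089]
params [ 0.0209  0.0716  0.066   0.0886  0.0044  0.0609 -0.0024] cost 4.68 theta_s 1.4367166636964235
 straight elbow [0.04828199 0.13167875]
```

The grip has jumped behind the straight line to (0.0575, 0.127), so the stay has gone over centre. I'll let down gently until it carries the lid.

drive_tool --pt "0 -0.002 0.0001 0 0 0 -1" --pt "0 -0.002 0.0002 0 0 0 -1" --pt "0 -0.002 0.0002 0 0 0 -1" --pt "0 -0.002 0.0002 0 0 0 -1" --pt "0 0 0 0 0 0 -1"

```text
t: 9.0
tcp_pos: [0.6221, 0.0826, 0.3206]
tool_rot: [0.72, 0.694, -0.001, 0.001]
force: [-5.3, -3.0, 5.2]
finger_gap: 0.119
gripper_force: 39.3
```

drive_tool --pt "0 -0.002 0.0003 0 0 0 -1" --pt "0 -0.001 0.0001 0 0 0 -1" --pt "0 0 0 0 0 0 -1"

```text
t: 9.3
tcp_pos: [0.6203, 0.0827, 0.3203]
tool_rot: [0.72, 0.694, 0.0, 0.001]
force: [-3.5, -3.3, 6.5]
finger_gap: 0.117
gripper_force: 39.3
```

drive_tool --pt "0 -0.0015 0.0002 0 0 0 -1" --pt "0 -0.0015 0.0002 0 0 0 -1" --pt "0 0 0 0 0 0 -1"

```text
t: 9.6
tcp_pos: [0.6184, 0.0828, 0.32]
tool_rot: [0.72, 0.694, 0.001, 0.002]
force: [-1.4, -3.9, 5.8]
finger_gap: 0.121
gripper_force: 39.3
```

```bash
python3 g.py
```

```text
grip n 98 surf [ 0.0592 -0.1801  0.1319] centre [ 0.0609 -0.1801  0.1243] y [-0.2008 -0.1594]
lid n 125 angle 3.106545735294766 mean [ 0.059  -0.0897  0.2791] [0.0512 0.0181]
t 9.65 bar case [0.0548 0.0177 0.325 ] theta 1.3975562106682509 rad 0.22777085546107131 F case [-0.482  -3.5607  5.0541] q [-0.0452  0.4527  1.3477 -0.0013  1.3362 -0.0091]
```

drive_tool --pt "0 -0.0015 0.0002 0 0 0 -1" --pt "0 -0.001 0.0002 0 0 0 -1" --pt "0 0 0 0 0 0 -1"

```text
t: 9.95
tcp_pos: [0.6168, 0.0829, 0.3198]
tool_rot: [0.72, 0.694, 0.002, 0.003]
force: [1.2, -4.1, 5.4]
finger_gap: 0.119
gripper_force: 39.3
```

drive_tool --pt "0 0 0 0 0 0 -0.3" --pt "0 0 0 0 0 0 -0.3" --pt "0 0 0 0 0 0 -0.3" --pt "0 0 0 0 0 0 -0.3" --pt "0 0 -0.01 0 0 0 -0.3" --pt "0 0 -0.02 0 0 0 -0.3" --pt "0 0 -0.03 0 0 0 -0.3" --pt "0 0 -0.03 0 0 0 -0.3" --pt "0 0 0 0 0 0 -0.3" --pt "0 0 0 0 0 0 -0.3"

```text
t: 10.95
tcp_pos: [0.6146, 0.0838, 0.4092]
tool_rot: [0.72, 0.694, 0.001, 0.001]
force: [-0.2, 0.9, -0.6]
finger_gap: 0.355
gripper_force: 0.0
```

```bash
python3 g.py
python3 - <<'E'
from h import *
p,R,s=cur(); print(p,s["force"],s["q"])
st=np.array([.501,-.394,0]); Rs=rot(-90)
print(R)
rows(p,R,[(np.array([.45,0.0,.42]),rot(-2),4),(np.array([.47,-.34,.2]),Rs,12),(st+[0,0,.12],Rs,3)],-.2)
E
```

```text
grip n 99 surf [ 0.0588 -0.1801  0.1315] centre [ 0.0605 -0.1801  0.1239] y [-0.2009 -0.1594]
lid n 128 angle 3.1111688557632187 mean [ 0.0589 -0.0899  0.2791] [0.0528 0.024 ]
t 11.0 bar case [0.0504 0.0186 0.4128] theta 1.4269924297034189 rad 0.3153198830161408 F case [ 0.5805 -0.0995 -0.6282] q [-0.0445  0.3881  1.2183  0.0001  1.5359 -0.0091]
[0.61404995 0.08379517 0.40782795] [ 0.57666913 -0.11971366 -0.62816585] [-4.45145488e-02  3.88079705e-01  1.21825892e+00  1.31979459e-04
  1.53593084e+00 -9.09529466e-03]
[[ 3.54165375e-02  9.99372413e-01 -6.70272290e-04]
 [ 9.99372628e-01 -3.54164366e-02  1.61886632e-04]
 [ 1.38046378e-04 -6.75585244e-04 -9.99999762e-01]]
[-0.0224,-0.0402,-0.003,-0.01,0,-0.01,-0.2],
[-0.0224,-0.0403,-0.003,-0.01,0,-0.01,-0.2],
[-0.0224,-0.0403,-0.0031,-0.01,0,-0.01,-0.2],
[-0.0223,-0.0402,-0.003,-0.01,0,-0.01,-0.2],
[-0.0283,0.0026,0.0183,0,0,7.33,-0.2],
[-0.0277,0.0062,0.0183,0,0,7.33,-0.2],
[-0.0267,0.0097,0.0183,0,0,7.33,-0.2],
[-0.0252,0.013,0.0183,0,0,7.33,-0.2],
[-0.0233,0.0162,0.0183,0,0,7.33,-0.2],
[-0.0211,0.019,0.0183,0,0,7.33,-0.2],
[-0.0185,0.0215,0.0184,0,0,7.33,-0.2],
[-0.0156,0.0237,0.0183,0,0,7.33,-0.2],
[-0.0124,0.0255,0.0184,0,0,7.33,-0.2],
[-0.0091,0.0269,0.0183,0,0,7.33,-0.2],
[-0.0056,0.0278,0.0184,0,0,7.33,-0.2],
[-0.0019,0.0284,0.0183,0,0,7.33,-0.2],
[0.0103,0.018,0.0267,0,0,0.02,-0.2],
[0.0103,0.018,0.0267,0,0,0.02,-0.2],
[0.0104,0.018,0.0266,0,0,0.02,-0.2],
```

The grip has not moved with the arm gone, so the lid stands locked. Now to the stamp.

drive_tool --pt "-0.022 -0.04 -0.003 0 0 0 -0.2" --pt "-0.022 -0.04 -0.003 0 0 0 -0.2" --pt "-0.022 -0.04 -0.003 0 0 0 -0.2" --pt "-0.022 -0.04 -0.003 0 0 0 -0.2" --pt "-0.028 0.003 0.018 0 0 7.3 -0.2" --pt "-0.028 0.006 0.018 0 0 7.3 -0.2" --pt "-0.027 0.01 0.018 0 0 7.3 -0.2" --pt "-0.025 0.013 0.018 0 0 7.3 -0.2" --pt "-0.023 0.016 0.018 0 0 7.3 -0.2" --pt "-0.021 0.019 0.018 0 0 7.3 -0.2"

```text
t: 12.0
tcp_pos: [0.461, -0.1688, 0.31]
tool_rot: [0.928, 0.373, -0.001, -0.001]
force: [1.0, 0.2, 0.4]
finger_gap: 0.401
gripper_force: 0.0
```

drive_tool --pt "-0.018 0.022 0.018 0 0 7.3 -0.2" --pt "-0.016 0.024 0.018 0 0 7.3 -0.2" --pt "-0.012 0.026 0.018 0 0 7.3 -0.2" --pt "-0.009 0.027 0.018 0 0 7.3 -0.2" --pt "-0.006 0.028 0.018 0 0 7.3 -0.2" --pt "-0.002 0.028 0.018 0 0 7.3 -0.2" --pt "0.01 0.018 0.025 0 0 0 -0.2" --pt "0.01 0.018 0.025 0 0 0 -0.2" --pt "0 0 0 0 0 0 -0.2" --pt "0 0 0 0 0 0 -0.2"

```text
t: 13.0
tcp_pos: [0.4925, -0.3737, 0.1524]
tool_rot: [1.0, 0.003, -0.002, -0.002]
force: [-0.5, -0.3, 0.9]
finger_gap: 0.402
gripper_force: 0.0
```

Run:
```python
from h import *
np.set_printoptions(precision=4,suppress=True)
p,R,s=cur(); print(p,s["q"],s["finger_gap"]); Rs=rot(-90)
rows(p,R,[(np.array([.501,-.393,.12]),Rs,3),(np.array([.501,-.393,.050]),Rs,4)],-.2)
```

```text
[ 0.4925 -0.3737  0.1524] [-0.8297  0.6333  1.5288  0.0002  0.9844  0.735 ] 0.40167315919815694
[0.0028,0.0065,0.0108,-0.07,0.06,0.11,-0.2],
[0.0028,0.0065,0.0108,-0.07,0.06,0.11,-0.2],
[0.0028,0.0064,0.0107,-0.07,0.06,0.11,-0.2],
[0,0,0.0175,0,0,0,-0.2],
[0,0,0.0175,0,0,0,-0.2],
[0,0,0.0175,0,0,0,-0.2],
[0,0,0.0175,0,0,0,-0.2],
```

drive_tool --pt "0.003 0.006 0.011 0 0 0 -0.2" --pt "0.003 0.007 0.011 0 0 0 -0.2" --pt "0.003 0.006 0.01 0 0 0 -0.2" --pt "0 0 0.018 0 0 0 -0.2" --pt "0 0 0.018 0 0 0 -0.2" --pt "0 0 0.018 0 0 0 -0.2" --pt "0 0 0.016 0 0 0 -0.2" --pt "0 0 0 0 0 0 -0.2" --pt "0 0 0 0 0 0 -0.2"

```text
t: 13.9
tcp_pos: [0.5029, -0.3939, 0.0518]
tool_rot: [1.0, 0.003, -0.0, -0.0]
force: [-0.8, 0.2, 0.3]
finger_gap: 0.397
gripper_force: 0.0
```

drive_tool --pt "0 0 0 0 0 0 -1" --pt "0 0 0 0 0 0 -1" --pt "0 0 0 0 0 0 -1" --pt "0 0 0 0 0 0 -1" --pt "0 0 0 0 0 0 -1" --newtons 40

```text
t: 14.4
tcp_pos: [0.503, -0.3941, 0.0527]
tool_rot: [1.0, 0.003, 0.0, 0.0]
force: [-0.6, 0.4, 2.3]
finger_gap: 0.287
gripper_force: 39.4
```

drive_tool --pt "0 0 -0.01 0 0 0 -1" --pt "0 0 -0.02 0 0 0 -1" --pt "0 0 -0.04 0 0 0 -1" --pt "0 0 -0.04 0 0 0 -1" --pt "0 0 -0.04 0 0 0 -1" --pt "0 0 -0.03 0 0 0 -1" --pt "0 0 0 0 0 0 -1" --pt "0 0 0 0 0 0 -1"

```text
t: 15.2
tcp_pos: [0.5028, -0.3937, 0.2332]
tool_rot: [1.0, 0.003, 0.001, 0.001]
force: [0.4, 0.5, -2.7]
finger_gap: 0.292
gripper_force: 39.4
```

Run:
```python
from h import *
np.set_printoptions(precision=4,suppress=True)
p,R,s=cur(); print(p,s["q"],s["finger_gap"],s["force"])
for n in("top","side"):
    S=snap(n); C=cloud(S); d=C-p
    k=(np.linalg.norm(d[...,:2],axis=-1)<.06)&(d[...,2]<0.0)&(d[...,2]>-.10)
    hsv=cv2.cvtColor(S["image"],cv2.COLOR_RGB2HSV); w=k&(hsv[...,1]>70)&(hsv[...,0]<25)
    print(n,w.sum(), np.percentile(d[w],[2,50,98],axis=0) if w.sum() else "")
    v,u=int(S["cy"]),0
    if n=="side": cv2.imwrite("pics/s2.png",cv2.resize(S["image"][60:240,240:480],(800,600))[...,::-1])
tgt=cw(-.045,0.0,.19)
rows(p,R,[(np.array([.46,-.1,.22]),rot(-92),7),(tgt,rot(-92),4)],-1)
```

```text
[ 0.5028 -0.3937  0.2332] [-0.8391  0.5585  1.4103  0.      1.1713  0.7253] 0.29179101160114873 [ 0.3532  0.498  -2.7301]
top 128 [[-0.019  -0.0028 -0.04  ]
 [-0.0093  0.0237 -0.0323]
 [ 0.0183  0.0338 -0.0247]]
side 121 [[-0.0242 -0.0248 -0.0492]
 [-0.0073  0.015  -0.0343]
 [ 0.018   0.0369 -0.0241]]
[-0.0058,-0.042,0.0018,0.01,-0.01,0.34,-1],
[-0.0061,-0.042,0.0018,0.01,-0.01,0.34,-1],
[-0.0063,-0.0419,0.0019,0.01,-0.01,0.34,-1],
[-0.0066,-0.0419,0.0019,0.01,-0.01,0.34,-1],
[-0.0069,-0.0418,0.0018,0.01,-0.01,0.34,-1],
[-0.0071,-0.0418,0.0019,0.01,-0.01,0.34,-1],
[-0.0073,-0.0418,0.0019,0.01,-0.01,0.34,-1],
[0.013,-0.0426,0.0075,0,0,0,-1],
[0.013,-0.0426,0.0075,0,0,0,-1],
[0.013,-0.0426,0.0075,0,0,0,-1],
[0.0131,-0.0427,0.0075,0,0,0,-1],
```

View pics/s2.png

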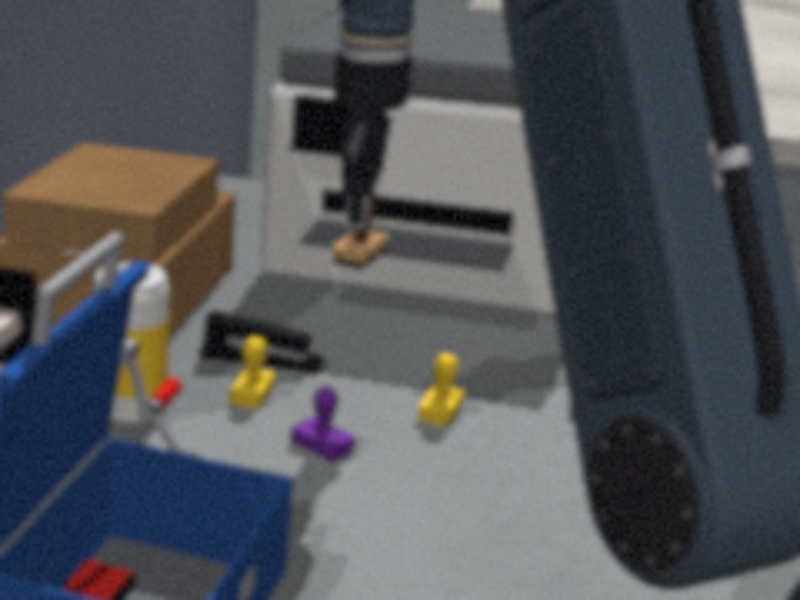

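The stamp hangs upright in the fingers at crop pixel (360,245). Carrying it over the case now.

drive_tool --pt "-0.006 -0.042 0.002 0 0 0.3 -1" --pt "-0.006 -0.042 0.002 0 0 0.3 -1" --pt "-0.006 -0.042 0.002 0 0 0.3 -1" --pt "-0.007 -0.042 0.002 0 0 0.3 -1" --pt "-0.007 -0.042 0.002 0 0 0.3 -1" --pt "-0.007 -0.042 0.002 0 0 0.3 -1" --pt "-0.007 -0.042 0.002 0 0 0.3 -1" --pt "0.013 -0.042 0.007 0 0 0 -1" --pt "0.013 -0.043 0.007 0 0 0 -1" --pt "0.013 -0.043 0.007 0 0 0 -1"

```text
t: 16.3
tcp_pos: [0.5015, 0.0292, 0.1955]
tool_rot: [1.0, -0.015, -0.002, -0.0]
force: [-0.3, -1.4, -1.2]
finger_gap: 0.289
gripper_force: 39.5
```

drive_tool --pt "0.013 -0.043 0.007 0 0 0 -1" --pt "0 0 0 0 0 0 -1" --pt "0 0 0 0 0 0 -1"

```text
t: 16.6
tcp_pos: [0.5154, 0.071, 0.1884]
tool_rot: [1.0, -0.014, -0.002, 0.0]
force: [0.3, -0.2, -1.1]
finger_gap: 0.29
gripper_force: 39.7
```

Run:
```python
from h import *
np.set_printoptions(precision=4,suppress=True)
p,R,s=cur(); print(p,wc(p),s["q"],s["finger_gap"],s["force"])
S=snap("side"); C=cloud(S); L=(C-c0)@RC; hsv=cv2.cvtColor(S["image"],cv2.COLOR_RGB2HSV)
k=(hsv[...,1]>130)&((hsv[...,0]<8)|(hsv[...,0]>174))&(abs(L[...,0])<.09)&(abs(L[...,1])<.12)&(L[...,2]<.05)
print("inkpad",k.sum(),np.percentile(L[k],[2,98],axis=0))
rows(p,R,[(cw(-.047,0,.12),rot(-92),4),(cw(-.047,0,.062),rot(-92),4)],-1)
```

```text
[0.5154 0.071  0.1884] [-0.0477  0.0024  0.1884] [-0.0778  0.4697  1.7492 -0.0005  0.9269  1.5205] 0.2895411126495194 [ 0.3291 -0.1566 -1.1189]
inkpad 145 [[ 0.0276 -0.0335  0.0179]
 [ 0.0706  0.0106  0.0245]]
[0.0002,0.0006,0.0171,0,0.06,0.11,-1],
[0.0002,0.0006,0.0171,0,0.06,0.11,-1],
[0.0002,0.0006,0.0171,0,0.06,0.11,-1],
[0.0002,0.0005,0.0171,0,0.06,0.11,-1],
[0,0,0.0145,0,0,0,-1],
[0,0,0.0145,0,0,0,-1],
[0,0,0.0145,0,0,0,-1],
[0,0,0.0145,0,0,0,-1],
```

drive_tool --pt "0 0.001 0.017 0 0 0 -1" --pt "0 0 0.017 0 0 0 -1" --pt "0 0.001 0.017 0 0 0 -1" --pt "0 0 0.017 0 0 0 -1" --pt "0 0 0.017 0 0 0 -1" --pt "0 0 0.017 0 0 0 -1" --pt "0 0 0.015 0 0 0 -1" --pt "0 0 0.009 0 0 0 -1" --pt "0 0 0.003 0 0 0 -1" --pt "0 0 0 0 0 0 -1"

```text
t: 17.65
tcp_pos: [0.5165, 0.0672, 0.061]
tool_rot: [1.0, -0.016, -0.0, 0.0]
force: [-0.1, 0.0, -0.1]
finger_gap: 0.29
gripper_force: 39.7
```

drive_tool --pt "0 0 0.001 0 0 0 -1" --pt "0 0 0.001 0 0 0 -1" --pt "0 0 0 0 0 0 -1"

```text
t: 17.95
tcp_pos: [0.5169, 0.068, 0.0595]
tool_rot: [1.0, -0.015, 0.0, 0.0]
force: [-0.1, -0.2, -1.2]
finger_gap: 0.291
gripper_force: 39.7
```

drive_tool --pt "0 0 0.001 0 0 0 -1" --pt "0 0 0.001 0 0 0 -1" --pt "0 0 0 0 0 0 -1"

```text
t: 18.25
tcp_pos: [0.5166, 0.068, 0.0571]
tool_rot: [1.0, -0.015, -0.0, 0.0]
force: [-0.3, 0.3, -1.1]
finger_gap: 0.287
gripper_force: 39.7
```

drive_tool --pt "0 0 0.001 0 0 0 -1" --pt "0 0 0 0 0 0 -1"

```text
t: 18.45
tcp_pos: [0.5167, 0.0679, 0.0566]
tool_rot: [1.0, -0.015, 0.0, 0.0]
force: [-0.7, -0.8, 3.8]
finger_gap: 0.29
gripper_force: 40.0
```

drive_tool --pt "0 0 0 0 0 0 -0.2" --pt "0 0 0 0 0 0 -0.2" --pt "0 0 0 0 0 0 -0.2" --pt "0 0 0 0 0 0 -0.2" --pt "0 0 -0.02 0 0 0 -0.2" --pt "0 0 -0.04 0 0 0 -0.2" --pt "0 0 -0.04 0 0 0 -0.2" --pt "0 0 -0.04 0 0 0 -0.2" --pt "0 0 0 0 0 0 -0.2" --pt "0 0 0 0 0 0 -0.2"

```text
t: 19.45
tcp_pos: [0.517, 0.0679, 0.197]
tool_rot: [1.0, -0.015, 0.001, 0.0]
force: [-0.7, -0.1, -0.6]
finger_gap: 0.399
gripper_force: 0.0
```

```bash
python3 g.py
python3 - <<'E'
from h import *
np.set_printoptions(precision=4,suppress=True)
S=snap("side"); C=cloud(S); L=(C-c0)@RC; hsv=cv2.cvtColor(S["image"],cv2.COLOR_RGB2HSV)
for n,S2 in(("side",S),("top",snap("top"))):
    L=(cloud(S2)-c0)@RC; hsv=cv2.cvtColor(S2["image"],cv2.COLOR_RGB2HSV)
    k=(hsv[...,1]>60)&(hsv[...,0]<25)&(L[...,0]<0.02)&(L[...,0]>-.085)&(abs(L[...,1])<.1)&(L[...,2]<.095)&(L[...,2]>.01)
    print(n,"stamp",k.sum(),np.percentile(L[k],[2,50,98],axis=0) if k.sum() else "")
    m=((hsv[...,0]<8)|(hsv[...,0]>174))&(hsv[...,1]>110)&(abs(L[...,0]-.05)<.06)&(abs(L[...,1]+.18)<.05)&(L[...,2]>.05)
    print(" grip",m.sum(),np.percentile(L[m],[5,50,95],axis=0) if m.sum() else "")
cv2.imwrite("pics/s3.png",cv2.resize(S["image"][130:290,200:400],(750,600))[...,::-1])
E
```

```text
grip n 100 surf [ 0.0586 -0.1803  0.1319] centre [ 0.0602 -0.1803  0.1243] y [-0.2013 -0.1593]
lid n 128 angle 3.0970491108723612 mean [ 0.059  -0.0899  0.2788] [0.0527 0.0244]
t 19.5 bar case [-0.047  -0.0006  0.2008] theta 0.6165402394373625 rad 0.17005350648563586 F case [-0.6284 -0.2536  0.1544] q [-0.0838  0.4576  1.7442  0.      0.9406  1.5172]
side stamp 113 [[-0.0603 -0.0075  0.0227]
 [-0.0479  0.0073  0.0587]
 [-0.0314  0.0166  0.0758]]
 grip 4 [[ 0.0578 -0.1613  0.1298]
 [ 0.0603 -0.1604  0.1318]
 [ 0.0621 -0.1584  0.1328]]
top stamp 30 [[-0.064  -0.0029  0.0196]
 [-0.0595  0.01    0.0249]
 [-0.0569  0.03    0.073 ]]
 grip 100 [[ 0.0527 -0.1989  0.1281]
 [ 0.0586 -0.1804  0.1317]
 [ 0.0663 -0.1616  0.1357]]
```

View pics/s3.png

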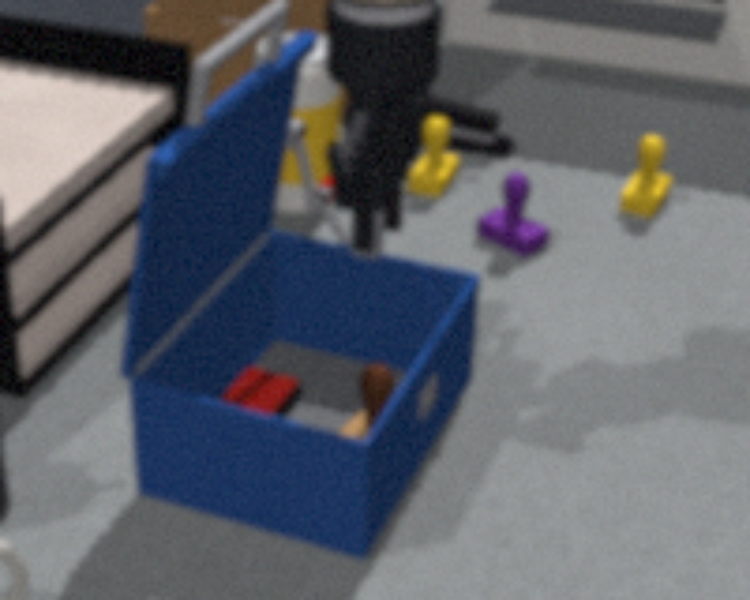

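The stamp stands upright on the floor in front of the ink pad, with its knob at crop (377,385), and the lid is still locked. The grip centre is at case (0.060, −0.180, 0.124). Next I go round the lid to the grip, leaning the tool 12° outward about its closing axis for clearance.

```bash
cat >> h.py <<'E'
def rs(a=12): return Ro.from_rotvec(np.radians(a)*RC[:,0]).as_matrix()@rot(-2)
def tcp_of(g,R): return cw(*g)+.005*R[:,2]   # TCP for a grasp point in case frame
E
python3 - <<'E'
from h import *
p,R,s=cur(); Rt=rs(12)
rows(p,R,[(cw(-.06,-.10,.25),rot(-40),6),(cw(-.05,-.19,.25),rs(12),6),(tcp_of((.0605,-.19,.23),Rt),Rt,4),(tcp_of((.0605,-.19,.165),Rt),Rt,3)],-.1)
E
```

```text
[-0.0022,0.0166,-0.0092,-0.02,0.03,-8.62,-0.1],
[-0.0046,0.016,-0.0092,-0.02,0.03,-8.62,-0.1],
[-0.007,0.0152,-0.0092,-0.02,0.03,-8.62,-0.1],
[-0.0092,0.0139,-0.0092,-0.02,0.03,-8.62,-0.1],
[-0.0111,0.0124,-0.0092,-0.02,0.03,-8.62,-0.1],
[-0.0129,0.0107,-0.0093,-0.02,0.03,-8.62,-0.1],
[-0.0108,0.0105,0,0.67,1.93,-6.31,-0.1],
[-0.0119,0.0093,-0.0005,0.67,1.93,-6.31,-0.1],
[-0.0128,0.0079,-0.001,0.67,1.93,-6.31,-0.1],
[-0.0135,0.0065,-0.0015,0.67,1.93,-6.31,-0.1],
[-0.0141,0.0049,-0.0021,0.67,1.93,-6.31,-0.1],
[-0.0146,0.0033,-0.0026,0.67,1.93,-6.31,-0.1],
[-0.001,0.0276,0.0061,0,0,0,-0.1],
[-0.001,0.0276,0.0062,0,0,0,-0.1],
[-0.001,0.0277,0.0061,0,0,0,-0.1],
[-0.0011,0.0276,0.0062,0,0,0,-0.1],
[-0.0045,0,0.0212,0,-0.01,0,-0.1],
[-0.0045,0,0.0212,0,-0.01,0,-0.1],
[-0.0045,0.0001,0.0211,0,-0.01,0,-0.1],
```

drive_tool --pt "-0.002 0.017 -0.009 0 0 -8.5 -0.1" --pt "-0.005 0.016 -0.009 0 0 -8.5 -0.1" --pt "-0.007 0.015 -0.009 0 0 -8.5 -0.1" --pt "-0.009 0.014 -0.009 0 0 -8.5 -0.1" --pt "-0.011 0.012 -0.009 0 0 -8.5 -0.1" --pt "-0.013 0.011 -0.009 0 0 -8.5 -0.1" --pt "-0.011 0.01 0 0.7 1.9 -6.4 -0.1" --pt "-0.012 0.009 0 0.7 1.9 -6.4 -0.1" --pt "-0.013 0.008 -0.001 0.7 1.9 -6.4 -0.1" --pt "-0.014 0.006 -0.001 0.7 1.9 -6.4 -0.1"

```text
t: 20.6
tcp_pos: [0.5018, -0.0916, 0.2474]
tool_rot: [0.791, 0.608, 0.05, -0.051]
force: [0.5, -0.9, 0.1]
finger_gap: 0.453
gripper_force: 0.0
```

drive_tool --pt "-0.014 0.005 -0.002 0.7 1.9 -6.4 -0.1" --pt "-0.015 0.003 -0.002 0.7 1.9 -6.4 -0.1" --pt "0 0 0 0 0 0 -0.1" --pt "0 0 0 0 0 0 -0.1"

```text
t: 21.0
tcp_pos: [0.5037, -0.1215, 0.2469]
tool_rot: [0.718, 0.688, 0.073, -0.075]
force: [-0.5, 0.7, -0.2]
finger_gap: 0.449
gripper_force: 0.0
```

Run:
```python
from h import *
np.set_printoptions(precision=4,suppress=True)
p,R,s=cur(); Rt=rs(12); print(wc(p),s["q"],s["force"],s["t"])
rows(p,R,[(tcp_of((.0605,-.19,.23),Rt),Rt,4),(tcp_of((.0605,-.19,.165),Rt),Rt,3),(tcp_of((.0605,-.19,.125),Rt),Rt,3)],-.1)
```

```text
[-0.0527 -0.1904  0.2469] [-0.5533  0.4121  1.6645  0.1938  1.1815 -0.5957] [-0.4997  0.7026 -0.1727] 21.0
[-0.0006,0.0283,0.0053,-0.08,0,-0.11,-0.1],
[-0.0006,0.0283,0.0053,-0.08,0,-0.11,-0.1],
[-0.0007,0.0283,0.0053,-0.08,0,-0.11,-0.1],
[-0.0007,0.0283,0.0053,-0.08,0,-0.11,-0.1],
[-0.0045,0,0.0212,0,0,0,-0.1],
[-0.0045,0,0.0212,0,0,0,-0.1],
[-0.0045,0,0.0212,0,0,0,-0.1],
[-0.0028,0,0.013,0,0,0,-0.1],
[-0.0028,0,0.0131,0,0,0,-0.1],
[-0.0027,0,0.013,0,0,0,-0.1],
```

drive_tool --pt "-0.001 0.028 0.005 0 0 0 -0.1" --pt "-0.001 0.028 0.005 0 0 0 -0.1" --pt "-0.001 0.029 0.005 0 0 0 -0.1" --pt "-0.001 0.028 0.005 0 0 0 -0.1" --pt "-0.0045 0 0.021 0 0 0 -0.1" --pt "-0.0045 0 0.021 0 0 0 -0.1" --pt "-0.0045 0 0.021 0 0 0 -0.1" --pt "0 0 0 0 0 0 -0.1" --pt "0 0 0 0 0 0 -0.1"

```text
t: 21.9
tcp_pos: [0.6167, -0.1246, 0.1628]
tool_rot: [0.717, 0.69, 0.073, -0.074]
force: [0.2, 0.4, 0.1]
finger_gap: 0.454
gripper_force: 0.0
```

```bash
python3 g.py pics/l4.png
python3 - <<'E'
from h import *
np.set_printoptions(precision=4,suppress=True)
p,R,s=cur(); Rt=rs(12); print(wc(p),s["q"])
rows(p,R,[(tcp_of((.0605,-.19,.125),Rt),Rt,3)],-.1)
im=cv2.imread("pics/l4.png")[150:300,230:430]; cv2.imwrite("pics/l4c.png",cv2.resize(im,(800,600)))
E
```

```text
grip n 52 surf [ 0.0586 -0.1674  0.1324] centre [ 0.0602 -0.1674  0.1248] y [-0.179  -0.1435]
lid n 128 angle 1.1904099127336836 mean [ 0.0561 -0.0897  0.2864] [0.7146 0.0496]
t 21.95 bar case [ 0.061  -0.1913  0.1686] theta 1.1533344823589817 rad 0.0744907858628625 F case [0.4025 0.2228 1.3189] q [-0.4632  0.6534  1.4628  0.2087  1.1236 -0.525 ]
[ 0.061  -0.1902  0.1637] [-0.4632  0.6534  1.4628  0.2087  1.1236 -0.525 ]
[-0.0026,-0.0001,0.0143,-0.05,0.03,-0.06,-0.1],
[-0.0026,-0.0002,0.0143,-0.05,0.03,-0.06,-0.1],
[-0.0026,-0.0001,0.0143,-0.05,0.03,-0.06,-0.1],
```

View pics/l4c.png

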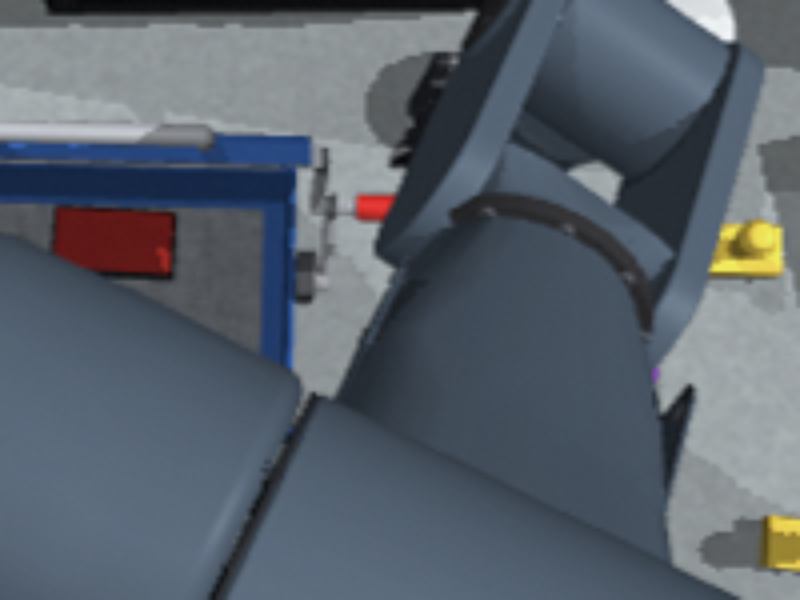

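The wrist is clear of the lid. The grip's inner end is visible at crop (372,207) and the stay is undisturbed. Going down and closing.

drive_tool --pt "-0.003 0 0.014 0 0 0 -0.1" --pt "-0.003 0 0.014 0 0 0 -0.1" --pt "-0.002 0 0.014 0 0 0 -0.1" --pt "0 0 0 0 0 0 -0.1" --pt "0 0 0 0 0 0 -0.1"

```text
t: 22.45
tcp_pos: [0.6165, -0.125, 0.1195]
tool_rot: [0.717, 0.69, 0.073, -0.074]
force: [0.7, 0.1, 0.7]
finger_gap: 0.451
gripper_force: 0.0
```

drive_tool --pt "0 0 0 0 0 0 -1" --pt "0 0 0 0 0 0 -1" --pt "0 0 0 0 0 0 -1" --pt "0 0 0 0 0 0 -1" --pt "0 0 0 0 0 0 -1" --newtons 25

```text
t: 22.95
tcp_pos: [0.6159, -0.1253, 0.1207]
tool_rot: [0.716, 0.69, 0.073, -0.074]
force: [-5.5, -1.9, 3.4]
finger_gap: 0.199
gripper_force: 25.3
```

```bash
cat > arc.py <<'E'
from h import *
import sys
np.set_printoptions(precision=4,suppress=True)
P=np.array([.0208,.071]); r=.0663
p,R,s=cur(); g=wc(p-.005*R[:,2]); d=g[[0,2]]-P
F=RC.T@s["force"]; ph=np.arctan2(d[1],d[0]); u=d/np.hypot(*d); tt=np.array([-u[1],u[0]]); f=F[[0,2]]
print("t",s["t"],"g",g,"phi",np.degrees(ph),"rad",np.hypot(*d),"F",F,"Frad",f@u,"Ftan",f@tt,"gap",s["finger_gap"],s["gripper_force"])
if len(sys.argv)>1:
    q=np.radians(np.degrees(ph)+np.cumsum([0]+[float(a) for a in sys.argv[1].split(",")]))
    X=P[0]+r*np.cos(q); Z=P[1]+r*np.sin(q)
    for a,b in zip(np.diff(X),np.diff(Z)):
        v=R.T@(RC@np.array([a,0,b])); print("[%.4f, %.4f, %.4f, 0, 0, 0, -1],"%tuple(v))
E
python3 arc.py 2,3,3,3,3,3,3,3,3,3
```

```text
t 22.95 g [ 0.0596 -0.1914  0.1256] phi 54.543669612379375 rad 0.0669722029579016 F [-5.3944 -2.1049  3.4462] Frad -0.3220993986198394 Ftan 6.393164766582216 gap 0.19871143311538567 25.306823551654816
[0.0003, -0.0019, -0.0013, 0, 0, 0, -1],
[0.0004, -0.0030, -0.0018, 0, 0, 0, -1],
[0.0003, -0.0030, -0.0016, 0, 0, 0, -1],
[0.0003, -0.0031, -0.0015, 0, 0, 0, -1],
[0.0003, -0.0032, -0.0013, 0, 0, 0, -1],
[0.0002, -0.0033, -0.0011, 0, 0, 0, -1],
[0.0002, -0.0033, -0.0010, 0, 0, 0, -1],
[0.0002, -0.0034, -0.0008, 0, 0, 0, -1],
[0.0001, -0.0034, -0.0006, 0, 0, 0, -1],
[0.0001, -0.0034, -0.0005, 0, 0, 0, -1],
```

drive_tool --pt "0.0003 -0.002 -0.001 0 0 0 -1" --pt "0.0003 -0.003 -0.0016 0 0 0 -1" --pt "0.0003 -0.003 -0.0016 0 0 0 -1" --pt "0 0 0 0 0 0 -1"

```text
t: 23.35
tcp_pos: [0.6095, -0.1251, 0.1249]
tool_rot: [0.717, 0.69, 0.074, -0.072]
force: [1.7, -1.1, -4.9]
finger_gap: 0.199
gripper_force: 25.2
```

```bash
python3 arc.py 3,3,4,4,4,4,5,5,5,5
```

```text
t 23.35 g [ 0.0532 -0.1914  0.1298] phi 61.14766446544264 rad 0.06714993907929208 F [ 1.708 -1.058 -4.886] Frad -3.4552703679114782 Ftan -3.8536836280626265 gap 0.1985217449176254 25.213139355182648
[0.0003, -0.0031, -0.0016, 0, 0, 0, -1],
[0.0003, -0.0032, -0.0014, 0, 0, 0, -1],
[0.0003, -0.0043, -0.0016, 0, 0, 0, -1],
[0.0003, -0.0044, -0.0013, 0, 0, 0, -1],
[0.0002, -0.0045, -0.0010, 0, 0, 0, -1],
[0.0001, -0.0046, -0.0007, 0, 0, 0, -1],
[0.0001, -0.0058, -0.0004, 0, 0, 0, -1],
[-0.0000, -0.0058, 0.0001, 0, 0, 0, -1],
[-0.0001, -0.0058, 0.0006, 0, 0, 0, -1],
[-0.0002, -0.0057, 0.0011, 0, 0, 0, -1],
```

drive_tool --pt "0.0003 -0.0031 -0.0012 0 0 0 -1" --pt "0.0003 -0.0032 -0.0012 0 0 0 -1" --pt "0.0003 -0.0043 -0.0014 0 0 0 -1" --pt "0 0 0 0 0 0 -1"

```text
t: 23.75
tcp_pos: [0.5979, -0.1247, 0.1299]
tool_rot: [0.717, 0.69, 0.073, -0.073]
force: [-0.1, -1.8, 3.4]
finger_gap: 0.202
gripper_force: 25.9
```

```bash
python3 arc.py 4,4,4,5,5,5,5,5,5,5
```

```text
t 23.75 g [ 0.0416 -0.1914  0.1348] phi 71.97604770139763 rad 0.06712780103634308 F [-0.0562 -1.8181  3.4356] Frad 3.2495598472233382 Ftan 1.1164837330043376 gap 0.20227888322559887 25.948717296123505
[0.0002, -0.0045, -0.0012, 0, 0, 0, -1],
[0.0002, -0.0045, -0.0009, 0, 0, 0, -1],
[0.0001, -0.0046, -0.0006, 0, 0, 0, -1],
[0.0001, -0.0058, -0.0003, 0, 0, 0, -1],
[-0.0000, -0.0058, 0.0002, 0, 0, 0, -1],
[-0.0002, -0.0057, 0.0007, 0, 0, 0, -1],
[-0.0003, -0.0057, 0.0011, 0, 0, 0, -1],
[-0.0004, -0.0055, 0.0016, 0, 0, 0, -1],
[-0.0005, -0.0054, 0.0021, 0, 0, 0, -1],
[-0.0005, -0.0052, 0.0025, 0, 0, 0, -1],
```

drive_tool --pt "0.0002 -0.0045 -0.0012 0 0 0 -1" --pt "0.0002 -0.0045 -0.0009 0 0 0 -1" --pt "0.0001 -0.0046 -0.0006 0 0 0 -1" --pt "0.0001 -0.0058 -0.0003 0 0 0 -1" --pt "0 -0.0058 0.0002 0 0 0 -1" --pt "-0.0002 -0.0057 0.0007 0 0 0 -1" --pt "-0.0003 -0.0057 0.0011 0 0 0 -1" --newtons 35

```text
t: 24.45
tcp_pos: [0.5581, -0.1234, 0.1308]
tool_rot: [0.716, 0.691, 0.071, -0.076]
force: [-10.2, -7.3, 10.7]
finger_gap: 0.194
gripper_force: 35.5
```

```bash
python3 arc.py 5,5,5,5,5,5,5,5,5,5
```

```text
t 24.45 g [ 0.0018 -0.1915  0.1357] phi 106.3821941329469 rad 0.06747695270382466 F [-9.9442 -7.6547 10.6931] Frad 13.06368185314849 Ftan 6.5245374473001 gap 0.19415162369052633 35.47123968601227
[-0.0004, -0.0055, 0.0019, 0, 0, 0, -1],
[-0.0005, -0.0053, 0.0023, 0, 0, 0, -1],
[-0.0006, -0.0050, 0.0028, 0, 0, 0, -1],
[-0.0007, -0.0048, 0.0032, 0, 0, 0, -1],
[-0.0008, -0.0045, 0.0036, 0, 0, 0, -1],
[-0.0008, -0.0041, 0.0040, 0, 0, 0, -1],
[-0.0009, -0.0038, 0.0043, 0, 0, 0, -1],
[-0.0010, -0.0034, 0.0046, 0, 0, 0, -1],
[-0.0010, -0.0029, 0.0049, 0, 0, 0, -1],
[-0.0011, -0.0025, 0.0051, 0, 0, 0, -1],
```

drive_tool --pt "-0.0009 -0.0058 0.0007 0 0 0 -1" --pt "-0.001 -0.0056 0.0011 0 0 0 -1" --pt "-0.0006 -0.005 0.0026 0 0 0 -1" --pt "-0.0007 -0.0048 0.0032 0 0 0 -1" --pt "-0.0008 -0.0045 0.0036 0 0 0 -1" --pt "-0.0008 -0.0041 0.004 0 0 0 -1"

```text
t: 25.05
tcp_pos: [0.5263, -0.1223, 0.1116]
tool_rot: [0.716, 0.69, 0.07, -0.078]
force: [-6.5, -4.8, -8.1]
finger_gap: 0.196
gripper_force: 34.2
```

```bash
python3 arc.py 5,5,5,5,5,5,5,5,5,5
```

```text
t 25.05 g [-0.03   -0.1915  0.1165] phi 138.11731566106286 rad 0.0681732295031908 F [-6.3545 -5.0333 -8.066 ] Frad -0.6538802397937601 Ftan 10.24752731134026 gap 0.19571344990116202 34.18779373168945
[-0.0009, -0.0036, 0.0044, 0, 0, 0, -1],
[-0.0010, -0.0032, 0.0047, 0, 0, 0, -1],
[-0.0011, -0.0028, 0.0050, 0, 0, 0, -1],
[-0.0011, -0.0023, 0.0052, 0, 0, 0, -1],
[-0.0011, -0.0018, 0.0054, 0, 0, 0, -1],
[-0.0012, -0.0014, 0.0055, 0, 0, 0, -1],
[-0.0012, -0.0009, 0.0056, 0, 0, 0, -1],
[-0.0012, -0.0004, 0.0056, 0, 0, 0, -1],
[-0.0012, 0.0001, 0.0057, 0, 0, 0, -1],
[-0.0012, 0.0007, 0.0056, 0, 0, 0, -1],
```

drive_tool --pt "-0.0009 -0.0036 0.0044 0 0 0 -1" --pt "-0.001 -0.0032 0.0047 0 0 0 -1" --pt "-0.0011 -0.0028 0.005 0 0 0 -1" --pt "-0.0011 -0.0023 0.0052 0 0 0 -1" --pt "-0.0011 -0.0018 0.0054 0 0 0 -1"

```text
t: 25.55
tcp_pos: [0.5129, -0.1219, 0.0863]
tool_rot: [0.716, 0.69, 0.07, -0.078]
force: [-6.3, -5.3, -8.6]
finger_gap: 0.197
gripper_force: 34.2
```

```bash
python3 arc.py 5,5,5,4,3,3,3,3,3,3
```

```text
t 25.55 g [-0.0434 -0.1916  0.0912] phi 162.52084366371213 rad 0.06735038012013822 F [-6.0625 -5.4859 -8.6414] Frad 3.187082127649281 Ftan 10.063283259159995 gap 0.19730512984903417 34.206252694129944
[-0.0012, -0.0014, 0.0055, 0, 0, 0, -1],
[-0.0012, -0.0009, 0.0056, 0, 0, 0, -1],
[-0.0012, -0.0004, 0.0056, 0, 0, 0, -1],
[-0.0010, 0.0000, 0.0045, 0, 0, 0, -1],
[-0.0007, 0.0002, 0.0034, 0, 0, 0, -1],
[-0.0007, 0.0004, 0.0034, 0, 0, 0, -1],
[-0.0007, 0.0006, 0.0033, 0, 0, 0, -1],
[-0.0007, 0.0008, 0.0033, 0, 0, 0, -1],
[-0.0007, 0.0009, 0.0033, 0, 0, 0, -1],
[-0.0007, 0.0011, 0.0032, 0, 0, 0, -1],
```

drive_tool --pt "-0.0012 -0.0014 0.0055 0 0 0 -1" --pt "-0.0012 -0.0009 0.0056 0 0 0 -1" --pt "-0.0012 -0.0004 0.0056 0 0 0 -1" --pt "-0.001 0 0.0045 0 0 0 -1" --pt "-0.0007 0.0002 0.0034 0 0 0 -1" --pt "0 0 0 0 0 0 -1"

```text
t: 26.15
tcp_pos: [0.5108, -0.1218, 0.0609]
tool_rot: [0.716, 0.69, 0.071, -0.078]
force: [-6.0, -4.7, -10.7]
finger_gap: 0.195
gripper_force: 34.3
```

```bash
python3 arc.py 3,3,3,3,3,3
python3 - <<'E'
from h import *
S=snap("side"); L=(cloud(S)-c0)@RC; hsv=cv2.cvtColor(S["image"],cv2.COLOR_RGB2HSV)
b=(hsv[...,0]>100)&(hsv[...,0]<130)&(hsv[...,1]>120)&(abs(L[...,1]-.05)<.05)&(abs(L[...,0])<.085)&(L[...,2]>.104)
A=np.polyfit(L[b][:,0],L[b][:,2],1); print("lid tilt",np.arctan(-A[0]),b.sum(),"z front",np.polyval(A,-.085))
E
```

```text
t 26.15 g [-0.0455 -0.1916  0.0658] phi -175.51582842784853 rad 0.06649855652608072 F [ -5.8639  -4.8805 -10.6511] Frad 6.678730377654576 Ftan 10.160006491361056 gap 0.19543479578140605 34.34564173221588
[-0.0007, 0.0004, 0.0034, 0, 0, 0, -1],
[-0.0007, 0.0006, 0.0033, 0, 0, 0, -1],
[-0.0007, 0.0008, 0.0033, 0, 0, 0, -1],
[-0.0007, 0.0009, 0.0033, 0, 0, 0, -1],
[-0.0007, 0.0011, 0.0032, 0, 0, 0, -1],
[-0.0007, 0.0013, 0.0032, 0, 0, 0, -1],
lid tilt 0.10997334548622113 1229 z front 0.12877378382004964
```

drive_tool --pt "-0.0007 0.0003 0.0034 0 0 0 -1" --pt "-0.0007 0.0004 0.0033 0 0 0 -1" --pt "-0.0004 0.0004 0.002 0 0 0 -1" --pt "0 0 0 0 0 0 -1"

```text
t: 26.6
tcp_pos: [0.5124, -0.1219, 0.0523]
tool_rot: [0.716, 0.69, 0.071, -0.077]
force: [-4.9, -4.0, -9.7]
finger_gap: 0.199
gripper_force: 34.4
```

drive_tool --pt "-0.0002 0.0003 0.001 0 0 0 -1" --pt "-0.0002 0.0003 0.001 0 0 0 -1" --pt "0 0 0 0 0 0 -1"

```text
t: 26.9
tcp_pos: [0.5129, -0.122, 0.0504]
tool_rot: [0.716, 0.69, 0.071, -0.077]
force: [-5.1, -4.6, -9.8]
finger_gap: 0.197
gripper_force: 34.4
```

drive_tool --pt "-0.0002 0.0003 0.001 0 0 0 -1" --pt "-0.0002 0.0003 0.001 0 0 0 -1" --pt "0 0 0 0 0 0 -1"

```text
t: 27.2
tcp_pos: [0.5135, -0.122, 0.0484]
tool_rot: [0.716, 0.69, 0.071, -0.077]
force: [-6.3, -5.0, -10.0]
finger_gap: 0.196
gripper_force: 34.4
```

drive_tool --pt "-0.0002 0.0003 0.0005 0 0 0 -1" --pt "-0.0002 0.0003 0.0005 0 0 0 -1" --pt "0 0 0 0 0 0 -1"

```text
t: 27.5
tcp_pos: [0.5138, -0.122, 0.0474]
tool_rot: [0.716, 0.69, 0.071, -0.078]
force: [-5.7, -5.2, -9.0]
finger_gap: 0.195
gripper_force: 34.4
```

```bash
cat > lid.py <<'E'
from h import *
for n in("side","top"):
    S=snap(n); L=(cloud(S)-c0)@RC; hsv=cv2.cvtColor(S["image"],cv2.COLOR_RGB2HSV)
    b=(hsv[...,0]>100)&(hsv[...,0]<130)&(hsv[...,1]>120)&(abs(L[...,1]-.05)<.05)&(abs(L[...,0])<.08)&(L[...,2]>.1)
    A=np.polyfit(L[b][:,0],L[b][:,2],1); print(n,"lid tilt",np.arctan(-A[0]),b.sum(),"z front",np.polyval(A,-.085))
    k=(abs(L[...,0]+.132)<.02)&(abs(L[...,1])<.04)&(L[...,2]>.09)&(L[...,2]<.15)
    print(" bar top",np.percentile(L[...,2][k],90))
E
python3 lid.py; python3 arc.py; python3 -c "
from h import *
s=dict(np.load('side0.npz'));L=(cloud(s)-c0)@RC;b=(abs(L[...,1]-.05)<.05)&(abs(L[...,0])<.08)&(L[...,2]>.1);A=np.polyfit(L[b][:,0],L[b][:,2],1); print('start tilt',np.arctan(-A[0]),np.polyval(A,-.085))"
```

```text
side lid tilt -0.0019753495572530817 1255 z front 0.10888903478570368
 bar top 0.11088238881717508
top lid tilt -0.0016807697636224376 1737 z front 0.10891184824943191
t 27.6 g [-0.0425 -0.1916  0.0524] phi -163.57377341042067 rad 0.06594594168220097 F [-6.1392 -4.6781 -9.025 ] Frad 8.440731255235178 Ftan 6.920543702447771 gap 0.19268405182281323 34.407817125320435
start tilt -0.004643191583161126 0.10833381086376546Traceback (most recent call last):
  File "lid.py", line 7, in <module>
    print(" bar top",np.percentile(L[...,2][k],90))
                     ~~~~~~~~~~~~~^^^^^^^^^^^^^^^^
    return _quantile_unchecked(
        a, q, axis, out, overwrite_input, method, keepdims, weights)
    return _ureduce(a,
                    func=_quantile_ureduce_func,
    ...<5 lines>...
                    overwrite_input=overwrite_input,
                    method=method)
    r = func(a, **kwargs)
    result = _quantile(arr,
                       quantiles=q,
    ...<2 lines>...
                       out=out,
                       weights=wgt)
    slices_having_nans = np.isnan(arr[-1, ...])
                                  ~~~^^^^^^^^^
IndexError: index -1 is out of bounds for axis 0 with size 0
```

drive_tool --pt "-0.0002 0.0002 0.0005 0 0 0 -1" --pt "-0.0002 0.0002 0.0005 0 0 0 -1" --pt "0 0 0 0 0 0 -1"

```text
t: 27.9
tcp_pos: [0.5141, -0.1219, 0.0467]
tool_rot: [0.716, 0.69, 0.071, -0.078]
force: [-6.3, -4.7, -6.2]
finger_gap: 0.193
gripper_force: 34.6
```

drive_tool --pt "-0.0002 0.0004 0.0005 0 0 0 -1" --pt "-0.0002 0.0004 0.0005 0 0 0 -1" --pt "0 0 0 0 0 0 -1"

```text
t: 28.2
tcp_pos: [0.5145, -0.1219, 0.046]
tool_rot: [0.716, 0.69, 0.071, -0.078]
force: [-7.2, -3.8, -2.7]
finger_gap: 0.198
gripper_force: 34.9
```

The vertical load is dropping with almost no movement, so the lid is seated. Releasing and backing off.

drive_tool --pt "0 0 0 0 0 0 -0.2" --pt "0 0 0 0 0 0 -0.2" --pt "0 0 0 0 0 0 -0.2" --pt "0 0 0 0 0 0 -0.2" --pt "0 0 -0.015 0 0 0 -0.2" --pt "0 0 -0.03 0 0 0 -0.2" --pt "0 0 -0.04 0 0 0 -0.2" --pt "0 0 -0.04 0 0 0 -0.2" --pt "0 0 -0.03 0 0 0 -0.2" --pt "0 0 0 0 0 0 -0.2"

```text
t: 29.2
tcp_pos: [0.5216, -0.1577, 0.2036]
tool_rot: [0.717, 0.69, 0.075, -0.068]
force: [0.8, -0.7, -0.3]
finger_gap: 0.403
gripper_force: 0.0
```

```bash
sed -i '/bar top/d' lid.py; python3 lid.py; python3 g.py pics/end.png
```

```text
side lid tilt -0.004634719157952594 1253 z front 0.10826981494486262
top lid tilt -0.006528306441182184 2229 z front 0.10818310846323761
grip n 87 surf [-0.0417 -0.1781  0.0571] centre [-0.0409 -0.1781  0.0493] y [-0.1999 -0.1603]
t 29.35 bar case [-0.0369 -0.2245  0.2036] theta 0.6665760358949047 rad 0.16379582763004502 F case [ 0.4329 -0.2296 -0.0601] q [-0.5912  0.5086  1.6514  0.1961  1.1041 -0.6523]
```

View pics/end.png

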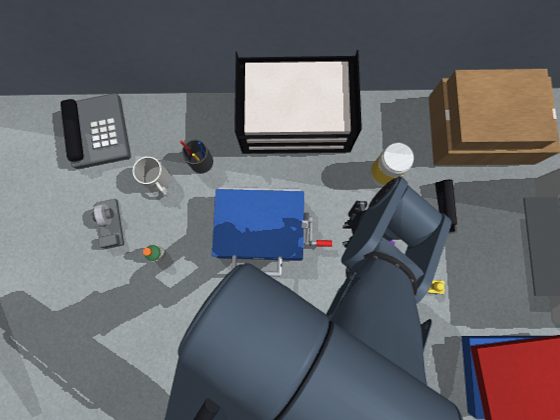

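The picture shows the case shut at (258,225) and the red grip back at (323,243). The other things are in place and the arm is clear. The lid tilt matches the starting reading, so I'm handing in.

```bash
python3 -c "
from station import manip
print(manip.sign_off())"
```

```text
the job is handed in; nothing more can be done
None
```

The stamp is upright in the case in front of the ink pad, the lid was let down under control and is fully shut, and the job was handed in after about 29 s; no verdict came back.

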